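# Load the pin feeder's magazine tube from the hooked-out pin tray

## Robot

A 6-joint arm with a two-finger parallel gripper is mounted at the origin on the work surface. World frame = base frame: x ahead of the robot, y to its left, z up, the work surface at z = 0. Lengths are in m, angles in rad, forces in N, time in s.
With the tool pointing down it reaches from about 0.425 to 0.95 m from the base axis. Payload 3.5 kg.
Tool frame: the origin (TCP) lies midway between the tips of the shut fingers; the grasp point (between the pads) lies ctrl.grasp_offset behind it (ctrl.grasp_offset is the distance from the TCP to the grasp point, in m); x points along the fingers, y is the direction in which the jaws open and shut, and the axes are right-handed (so a half turn about x gives the same grasp; the last joint's range is limited). The gripper opens to 85 mm and grips with 20 to 120 N. Pads are 22 mm wide; open, the fingers measure 114 mm over their backs; the gripper's body (76 mm by 85 mm) begins 54 mm behind the grasp point. The pads swing forward as they close: fully open they stand 13 mm farther back than shut.
Start: joints at [-1.427, 0.286, 1.577, -0, 1.279, -0.15], TCP at [0.195, -0.646, 0.231] pointing down, gripper open.
Joint ranges: [-2.77, 2.77], [-0.9, 2.22], [0.21, 2.48], [-1.53, 4.67], [0.24, 2.81], [-2.84, 2.84]. Speed limits (rad/s): [2.79, 2.79, 3.14, 3.14, 3.14, 3.14].

## Interface

Orientations are given as a unit quaternion [x, y, z, w].
In Python, from plant import readout, read_camera, sign_off, ctrl gives the robot as it stands.
- The arm moves only by the tool drive_tool, never from a script. Its argument "steps" is a list of rows, each a list of 5 numbers: the shift along the tool's x, y, z in cm, then the turn about the tool's x in degrees, then the opening, from 0 (shut) to 1 (fully open). A call has 1 to 10 rows; each row shifts and turns the commanded pose from where the row before left it, along the tool's axes as they then stand; what a row does not reach is not made up. A row lasts 1/10 s, in which the tool goes at most 50 mm and 8.59 degrees, less where a joint would pass 70% of its speed; a pose out of reach is approached as far as the arm can. A call is refused whole if a number of a shift passes 5 or a number of a turn 8.59, either way. A call with a gripper value outside its range is refused whole. The fingers move at their own pace and stop on an object; "force" is the grip in N (left out, the last holds). Time passes only in rows, so rows that do not move let the fingers close. It gives the time, the measured TCP pose, the force and the opening at its end, in the units of the state.
- readout.get_state(): the state, without advancing time (a new reading comes with each control period).
- read_camera(name): name is "side" or "top" or "wrist"; returns a dict with "frame" (420x560x3 uint8, red, green, blue), "vertical_fov" (degrees; the focal length in pixels is half the picture's height over the tangent of half this angle, whatever the lens; pixels are square), "cx", "cy" (the principal point, pixels), "eye" and "orientation" of the camera in the world. Camera axes: x right, y up, looking along -z (the intrinsics and any distortion apply to the point x, -y, -z); pixel columns grow to the right and rows downward; lengths in m; the calibration is good to about 2 mm. A picture is of the moment at which its call begins. There is no depth.
- sign_off(): hands the job in, once; it reports no verdict.
The state is a dict: "time": time; "qpos": joint angles; "dq": joint speeds; "joint_efforts": joint torques, N m; "eef_pos": TCP position; "tcp_rot": TCP orientation; "contact_force": force on the tool from outside, world axes, zero at the start; "wrist_torque": the same for the moment, N m; "opening": opening from 0.0 (shut) to 1.0 (fully open).
Only numpy, scipy, OpenCV 4.12 (cv2) and the standard library are available. Lean on these libraries where they do the work, as an engineer would, in place of code of your own. Each camera call takes 0.05 s, during which the arm holds its last target. There are 200 camera calls.

## Task

Pick up the orange-handled hook, drop its prong into the finger hole of the pin tray and draw the tray right out with it (do not drag it out with the gripper itself), and lay the hook back on its blue block. Then feed the two brass pins from the tray one after the other, end first, into the open mouth of the steel magazine tube behind the pin already in there, and push the row fully home against the closed end, so that only a short stub of the last pin stands out. Do not knock the other things on the bench about.

Things in the scene. Friction and masses are not known exactly. Their poses are not given: they have to be found in the camera images.
- hook: Pull hook, 140 g. Orange handle 70 x 22 x 30 mm (x, y, z); a 10 mm round steel rod leaves its +x end 15 mm above the underside and, 55 mm from the handle's centre, bends straight down as a prong. Origin: centre of the handle's underside; x towards the prong, z up. Starts upright on the stand, prong hanging clear of the block's +x end. Grip it across its 22 mm width (y).
- hook_tip (a point): Lower end of the hook's prong, 55 mm along the hook's +x from its origin and 40 mm below the handle's underside.
- stand: Fixed blue rest block for the hook, 66 x 34 x 46 mm (x, y, z), on a thin steel foot. Origin: centre of its underside on the bench; the hook's handle lies along its x, centred, on its flat top 46 mm above the bench.
- case: Fixed flat green steel case that holds the pin tray, top 58 mm above the bench, 180 mm wide (y); it covers 33 to 168 mm along its +x from its origin. Origin: on the bench straight below the finger hole of the fully shut tray; the tray slides out along the case's -x, roughly towards the robot.
- tray (a joint): How far the tray is drawn out of its case, m: 0 shut, 0.13 at the stop. It slides with about 1.5 N of friction and stays where it is left. The tray starts shut. From 0.11 on, the pins lie well clear of the case.
- tray_hole (a point): Centre of the 26 mm round finger hole, on the upper face of the tray's 5 mm thick steel tab (56 x 60 mm), 23 mm above the bench, open underneath; moves with the tray. Axes as the case's (the tray comes out along -x). The tray's face panel, 40 mm high, stands 30 mm to +x of it, the pins' centres 83 mm to +x and 46 mm to either side.
- pin_a: Brass-coloured pin, cylinder 28 mm in diameter, 80 mm long, 110 to 220 g. Origin: its centre; x along its length. Lies in the tray on two black rails along the tray's x, axis 32 mm above the bench and 22 mm above the tray's floor, on either side of the tray. The low tray sides (14 mm above the bench) leave the fingers room.
- pin_b: A second pin just like pin_a, on the other side of the tray. Either may go into the tube first.
- pin_first: A third such pin, already lying loose inside the magazine tube, its nearer end a little inside the mouth; origin and axis as pin_a. It must be pushed to the closed end by the pins that follow.
- magazine: Fixed level square steel tube, 44 mm outside, bore 36 x 36 mm, 228 mm deep to its closed end, 14 mm viewing slot along the top; a green feeder box 110 mm high at the far end, two feet under it, the first 35 mm behind the mouth. Pins rest on the bore's floor, axis 51 mm above the bench. Origin: on the bench straight below the open mouth; x runs into the tube, z up.
- mouth (a point): Centre of the tube's open mouth, on the bore's axis, 55 mm above the bench; x points into the tube, z up. Nothing stands in front of it. Three pins take 240 mm of the 228 mm deep bore, so when all are home the last one stands 12 mm out of the mouth.
- hammer: Bystander: hammer lying on the bench. Leave alone.
- driver: Bystander: yellow-handled screwdriver, 220 mm. Leave alone.
- wire_brush: Bystander: brush. Leave alone.
- spray_can: Bystander: blue can 56 mm in diameter, 120 mm high. Leave alone.
- mug: Bystander: white mug, 90 mm high. Leave alone.
- disc: Bystander: black grinding disc 100 mm in diameter lying flat. Leave alone.
- offcut: Bystander: dark steel flat bar 130 x 30 x 20 mm. Leave alone.

How it is judged:
On the way, in this order (a step that is already met when the one before it is completed fails the run):
1. the tray is drawn out at least 110 mm with the hook's prong in its finger hole (x of hook_tip in the frame of tray_hole between -0.015 and 0.015 m and y of hook_tip in the frame of tray_hole between -0.015 and 0.015 m and z of hook_tip in the frame of tray_hole below -0.002 m and value of joint tray above 0.11 m), for 0.1 s.
2. the hook lies on its blue block again, let go (horizontal distance between hook and stand below 0.025 m and z of hook in the frame of stand between 0.042 and 0.053 m and angle between hook's own z axis and vertical below 0.15 rad and contact force between the fingers and hook below 0.1 N), for 0.1 s.
3. one of the two tray pins is in the tube by at least 40 mm, behind the first pin (((x of pin_a in the frame of mouth above 0 m and y of pin_a in the frame of mouth between -0.008 and 0.008 m and z of pin_a in the frame of mouth between -0.01 and 0.008 m and x of pin_first in the frame of mouth above 0.075 m) or (x of pin_b in the frame of mouth above 0 m and y of pin_b in the frame of mouth between -0.008 and 0.008 m and z of pin_b in the frame of mouth between -0.01 and 0.008 m and x of pin_first in the frame of mouth above 0.075 m))), for 0.1 s.
At the end, for the whole second after the job is handed in: All three pins lie in the tube's bore, in a closed row against the closed end (each within about 6 mm of its home place, so the last stands out at most 19 mm instead of 12); the hook lies upright on its blue block, within 25 mm of its centre; the tray is still drawn out at least 100 mm; all at rest (x of pin_first in the frame of mouth above 0.182 m and y of pin_first in the frame of mouth between -0.008 and 0.008 m and z of pin_first in the frame of mouth between -0.01 and 0.008 m and ((x of pin_a in the frame of mouth above 0.101 m and y of pin_a in the frame of mouth between -0.008 and 0.008 m and z of pin_a in the frame of mouth between -0.01 and 0.008 m and x of pin_b in the frame of mouth above 0.021 m and y of pin_b in the frame of mouth between -0.008 and 0.008 m and z of pin_b in the frame of mouth between -0.01 and 0.008 m) or (x of pin_b in the frame of mouth above 0.101 m and y of pin_b in the frame of mouth between -0.008 and 0.008 m and z of pin_b in the frame of mouth between -0.01 and 0.008 m and x of pin_a in the frame of mouth above 0.021 m and y of pin_a in the frame of mouth between -0.008 and 0.008 m and z of pin_a in the frame of mouth between -0.01 and 0.008 m)) and horizontal distance between hook and stand below 0.025 m and z of hook in the frame of stand between 0.042 and 0.053 m and angle between hook's own z axis and vertical below 0.15 rad and value of joint tray above 0.1 m and linear speed of each of pin_a, pin_b, pin_first, hook below 0.02 m/s); the robot touches nothing.
It fails at once if the tray is dragged by the gripper itself (over 3 N) before it is out (contact force between the fingers and tray above 3 N and value of joint tray below 0.09 m).
It fails at once if a bystander on the bench is shifted by more than 50 mm (distance of any of hammer, driver, wire_brush, spray_can, mug, disc, offcut from where it was at the start of the episode above 0.05 m).
It also fails if it takes over 72 s, if anything falls off the work surface, if the arm or the gripper's body presses on something with over 40 N, if the wrist force passes 120 N, or if a joint passes its speed limit or range.

## Working session

There is one attempt and no reset: what is moved stays moved. The work goes in short steps, Python scripts to look and compute and a tool call to move; the robot and the scene stay as the last step left them, time stands still between calls to the robot, and variables do not carry over. Pictures are saved under pics/ and viewed, about 8 in all and at most 12, crops included, and the job is handed in when it is done.

Besides the shell and the picture viewer there is one more tool, called as a command line: name --pt "numbers of a row" for each row, then --argument value for the rest. drive_tool: Moves the arm, as the interface text tells. Its arguments: {"type":"object","properties":{"steps":{"type":"array","items":{"type":"array","items":{"type":"number"}}},"force":{"type":"number"}},"required":["steps"]}

```bash
ls; mkdir -p pics; cat > h.py <<'E'
import numpy as np, cv2, json
from scipy.spatial.transform import Rotation as R
from plant import readout, read_camera, sign_off, ctrl
def shot(n,fn):
    d=read_camera(n); cv2.imwrite(f'pics/{fn}.png',cv2.cvtColor(d['frame'],cv2.COLOR_RGB2BGR))
    c={k:(np.array(v).tolist() if not isinstance(v,str) else v) for k,v in d.items() if k!='frame'}
    json.dump(c,open(f'pics/{fn}.json','w')); return c
def cam(fn):
    c=json.load(open(f'pics/{fn}.json')); f=210/np.tan(np.radians(c['vertical_fov'])/2)
    return c,f,R.from_quat(c['orientation']),np.array(c['eye'])
def ray(fn,u,v):
    c,f,r,e=cam(fn); return e,r.apply([(u-c['cx'])/f,-(v-c['cy'])/f,-1.])
def onz(fn,u,v,z):
    e,d=ray(fn,u,v); return e+d*(z-e[2])/d[2]
def tri(*obs):
    A=np.zeros((3,3));b=np.zeros(3)
    for fn,u,v in obs:
        e,d=ray(fn,u,v); d/=np.linalg.norm(d); P=np.eye(3)-np.outer(d,d); A+=P;b+=P@e
    return np.linalg.solve(A,b)
def proj(fn,p):
    c,f,r,e=cam(fn); q=r.inv().apply(np.array(p)-e); return c['cx']+f*q[0]/-q[2], c['cy']-f*q[1]/-q[2]
def st():
    s=readout.get_state(); r=R.from_quat(s['tcp_rot'])
    print('t',s['time'],'p',np.round(s['eef_pos'],4),'axes xyz\n',np.round(r.as_matrix().T,3),'F',np.round(s['contact_force'],1),'op',s['opening'],'q',np.round(s['qpos'],3)); return np.array(s['eef_pos']),r
E
python3 - <<'E'
from h import *
for n in ('top','side','wrist'): print(n,shot(n,n+'0'))
st(); print(ctrl.grasp_offset, dir(ctrl))
E
```

```text
pics
top {'vertical_fov': 43.86917594287242, 'cx': 280.6708333864644, 'cy': 207.88301137885068, 'eye': [0.39943731626055307, -0.04383716932293271, 1.6907468522321634], 'orientation': [-0.027713835181232657, 0.021437716617542936, 0.711450113402432, -0.7018625960866128]}
side {'vertical_fov': 42.57212003144811, 'cx': 287.9575002470487, 'cy': 203.12313435478103, 'eye': [0.4562938390169931, 1.1232863070714285, 1.0195691453208482], 'orientation': [-0.01162877242722409, 0.4264144848179369, 0.9038148646865767, -0.033972770874250505]}
wrist {'vertical_fov': 69.43602076813201, 'cx': 278.66588463758063, 'cy': 214.61696907398084, 'eye': [0.27548884545773583, -0.622376218438364, 0.373001397706772], 'orientation': [-0.12893366819590232, 0.09661184673361661, -0.5877112111681696, 0.7928668189194906]}
t 0.15 p [ 0.1954 -0.6456  0.2302] axes xyz
 [[-0.     0.002 -1.   ]
 [ 0.29  -0.957 -0.002]
 [-0.957 -0.29  -0.   ]] F [-0.1 -0.3  0.2] op 1.0003585168536389 q [-1.427  0.287  1.578 -0.     1.279 -0.15 ]
0.0187 ['Unreachable', '__class__', '__delattr__', '__dict__', '__dir__', '__doc__', '__eq__', '__format__', '__ge__', '__getattribute__', '__getstate__', '__gt__', '__hash__', '__init__', '__init_subclass__', '__le__', '__lt__', '__module__', '__ne__', '__new__', '__reduce__', '__reduce_ex__', '__repr__', '__setattr__', '__sizeof__', '__str__', '__subclasshook__', '__weakref__', 'grasp_offset']
```

View pics/top0.png

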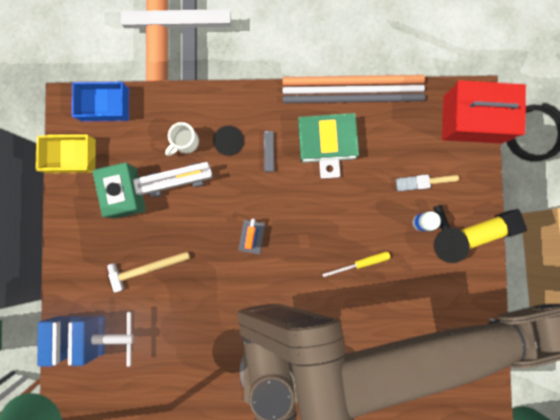

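View pics/side0.png

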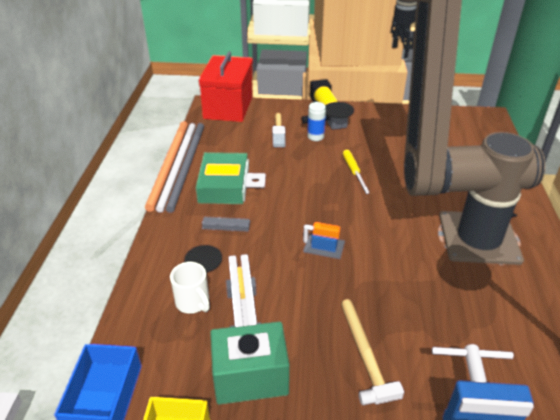

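The top view has +x up and +y left. It shows the hook on its stand at about (251,236), the tray hole at (330,170), the tube from (137,185) to a mouth at (211,170), and the screwdriver at (357,264). The side view shows the hook at (325,232) and the hole at (257,181). I'll enlarge both to measure.

```bash
python3 - <<'E'
import cv2,numpy as np
t=cv2.imread('pics/top0.png');s=cv2.imread('pics/side0.png')
z=lambda i,x,y,w,h:cv2.resize(i[y:y+h,x:x+w],None,fx=5,fy=5,interpolation=cv2.INTER_CUBIC)
a=np.zeros((600,800,3),np.uint8)
a[:300,:400]=z(t,230,210,80,60); a[:300,400:]=z(t,290,140,80,60)
a[300:,:400]=z(s,290,205,80,60); a[300:,400:]=z(s,205,150,80,60)
cv2.imwrite('pics/c1.png',a)
E
```

```text
(no output)
```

View pics/c1.png

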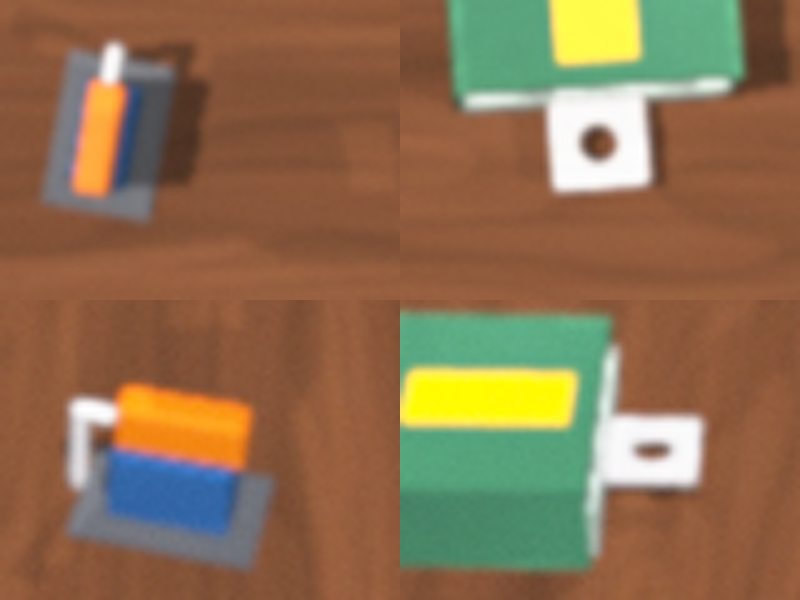

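```bash
python3 - <<'E'
from h import *
p=lambda *a:print(np.round(a[-1],4),a[0])
T=lambda x,y,ox,oy:(ox+x/5,oy+y/5)
p('handle top tri',tri(('top0',250.1,237.4),('side0',327,225.8)))
c=onz('top0',250.1,237.4,.076);p('handle onz',c)
k=onz('top0',*T(115,47,230,210),.066);p('prong',k); p('yaw hook from prong',np.degrees(np.arctan2(*(k-c)[1::-1])))
a=onz('top0',*T(108,80,230,210),.076);b=onz('top0',*T(93,194,230,210),.076);p('yaw',np.degrees(np.arctan2(*(a-b)[1::-1])))
p('hole tri',tri(('top0',329.6,168.6),('side0',255.4,180.)))
p('hole onz',onz('top0',329.6,168.6,.023))
l=onz('top0',*T(65,108,290,140),.04);r=onz('top0',*T(340,88,290,140),.04);d=l-r;p('case yaw panel',np.degrees(np.arctan2(-d[0],d[1])))
l=onz('top0',*T(153,192,290,140),.023);r=onz('top0',*T(252,184,290,140),.023);d=l-r;p('case yaw tab',np.degrees(np.arctan2(-d[0],d[1])))
p('mouth approx',onz('top0',211,170,.077)); p('tube far',onz('top0',137,185,.077))
p('driver',[onz('top0',324,275,0.01),onz('top0',389,256,0.01)])
E
```

```text
[0.4218 0.0656 0.0757] handle top tri
[0.4218 0.0655 0.076 ] handle onz
[0.4779 0.0566 0.066 ] prong
-9.0056 yaw hook from prong
-8.0409 yaw
[ 0.6415 -0.1892  0.0206] hole tri
[ 0.6403 -0.189   0.023 ] hole onz
3.3525 case yaw panel
3.8243 case yaw tab
[0.6335 0.1857 0.077 ] mouth approx
[0.5897 0.417  0.077 ] tube far
[[ 0.2994 -0.1655  0.01  ]
 [ 0.3572 -0.3747  0.01  ]] driver
```

```bash
cat >> h.py <<'E'
def plan(x,y,z,yaw,start=None,n=None,pos=None,v=4.8):
    """rows for straight move + turn from current (or start=(x,y,z,yaw deg)) tool-down pose; rows rounded to 0.01"""
    if start is None:
        s=readout.get_state(); r=R.from_quat(s['tcp_rot']).as_matrix(); p=np.array(s['eef_pos']); a=np.degrees(np.arctan2(r[1,1],r[0,1]))
    else: p=np.array(start[:3]); a=start[3]
    g=np.array([x,y,z]); dy=(yaw-a+180)%360-180
    n=n or int(max(np.ceil(np.linalg.norm(g-p)*100/v),np.ceil(abs(dy)/8.5),1)); rows=[]
    for i in range(n):
        t=np.radians(a+dy*i/n); w=np.array([[0,0,-1],[np.cos(t),np.sin(t),0],[np.sin(t),-np.cos(t),0]])@((g-p)*100/n)
        rows.append([round(float(k),2) for k in w]+[round(-dy/n,2)])
    print(n,'rows to',(x,y,z,yaw),rows if abs(dy)>1 else rows[0]); return x,y,z,yaw
E
python3 - <<'E'
from h import *
s=plan(.47,-.25,.25,-98.5); s=plan(.44,.063,.2,-98.5,s)
E
```

```text
11 rows to (0.47, -0.25, 0.25, -98.5) [[-0.18, -2.72, -3.43, np.float64(2.3)], [-0.18, -2.85, -3.32, np.float64(2.3)], [-0.18, -2.99, -3.2, np.float64(2.3)], [-0.18, -3.11, -3.08, np.float64(2.3)], [-0.18, -3.23, -2.95, np.float64(2.3)], [-0.18, -3.35, -2.82, np.float64(2.3)], [-0.18, -3.46, -2.68, np.float64(2.3)], [-0.18, -3.56, -2.54, np.float64(2.3)], [-0.18, -3.66, -2.4, np.float64(2.3)], [-0.18, -3.76, -2.25, np.float64(2.3)], [-0.18, -3.84, -2.09, np.float64(2.3)]]
7 rows to (0.44, 0.063, 0.2, -98.5) [0.71, -4.36, 1.08, -0.0]
```

drive_tool --pt "-0.2 -2.7 -3.4 2.5 1" --pt "-0.2 -2.9 -3.3 2.5 1" --pt "-0.2 -3 -3.2 2.5 1" --pt "-0.2 -3.1 -3.1 2.5 1" --pt "-0.2 -3.2 -3 2.5 1" --pt "-0.2 -3.4 -2.8 2.5 1" --pt "-0.2 -3.5 -2.7 2.5 1" --pt "-0.2 -3.6 -2.5 2.5 1" --pt "-0.2 -3.7 -2.4 2.5 1" --pt "-0.2 -3.8 -2.2 2.5 1"

```text
time: 1.15
eef_pos: [0.4506, -0.2866, 0.2512]
tcp_rot: [-0.705, 0.051, 0.705, 0.051]
contact_force: [0.6, -1.4, -1.4]
opening: 1.001
```

drive_tool --pt "-0.2 -3.8 -2.1 0 1" --pt "0 0 0 0 1"

```text
time: 1.35
eef_pos: [0.4783, -0.2499, 0.2534]
tcp_rot: [0.706, -0.048, -0.705, -0.049]
contact_force: [-0.7, -0.3, 0.0]
opening: 1.001
```

```bash
python3 - <<'E'
from h import *
shot('wrist','w1'); st()
s=plan(.44,.063,.2,-98.5)
print(proj('w1',[.6415,-.189,.023]))
E
```

```text
t 1.4 p [ 0.4771 -0.2517  0.2532] axes xyz
 [[-0.     0.    -1.   ]
 [-0.138 -0.99  -0.   ]
 [-0.99   0.138  0.   ]] F [-0.9 -0.5  0.6] op 0.9977289964494729 q [-0.674 -0.031  1.886 -0.     1.286  1.035]
7 rows to (0.44, 0.063, 0.2, -98.5) [0.76, -4.38, 1.14, np.float64(0.08)]
(np.float64(203.4315007165137), np.float64(45.754592413728545))
```

View pics/w1.png

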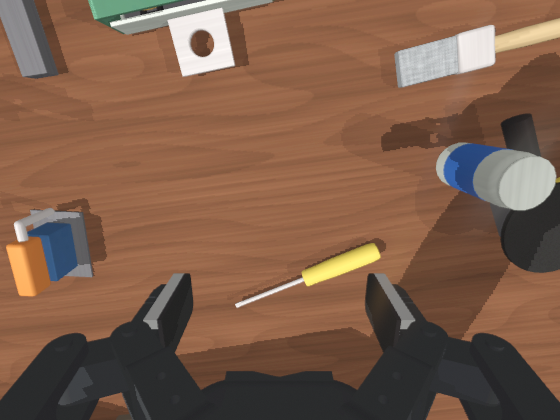

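The wrist view shows the hole at (202,43), where (203,46) was predicted, so the estimates agree to about 2 mm. The hook is at lower left, with its handle top at about (29,270). Next I move over the hook.

drive_tool --pt "0.8 -4.4 1.1 0 1" --pt "0.8 -4.4 1.1 0 1" --pt "0.8 -4.4 1.1 0 1" --pt "0.8 -4.4 1.1 0 1" --pt "0.8 -4.4 1.1 0 1" --pt "0.7 -4.4 1.1 0 1" --pt "0.7 -4.4 1.1 0 1" --pt "0 0 0 0 1"

```text
time: 2.2
eef_pos: [0.4418, 0.0651, 0.1977]
tcp_rot: [-0.704, 0.048, 0.707, 0.049]
contact_force: [-0.2, -0.6, 0.8]
opening: 1.003
```

```bash
python3 - <<'E'
from h import *
shot('wrist','w2'); st()
print('handle top pred',proj('w2',[.4218,.0655,.076]))
h=onz('w1',202.3,43.2,.023);print('hole w1',h)
l=onz('w1',184,75,.023);r=onz('w1',235,64,.023);d=l-r;print('tab yaw',np.degrees(np.arctan2(-d[0],d[1])),np.linalg.norm(d))
# segment orange
im=cv2.imread('pics/w2.png');hsv=cv2.cvtColor(im,cv2.COLOR_BGR2HSV)
m=cv2.inRange(hsv,(5,180,120),(18,255,255));n,lab,s,c=cv2.connectedComponentsWithStats(m);print([(s[i].tolist(),c[i].round(1).tolist()) for i in range(1,n) if s[i][4]>150])
E
```

```text
t 2.25 p [0.4427 0.0631 0.1984] axes xyz
 [[-0.002 -0.    -1.   ]
 [-0.139 -0.99   0.001]
 [-0.99   0.139  0.002]] F [ 0.3 -0.5  0.1] op 1.0020509758712324 q [-8.600e-02 -2.050e-01  2.146e+00 -1.000e-03  1.202e+00  1.624e+00]
handle top pred (np.float64(280.9305866460678), np.float64(229.00819293643957))
hole w1 [ 0.64409935 -0.18830361  0.023     ]
tab yaw 3.1642773992926343 0.05902254971552526
[]
```

View pics/w2.png

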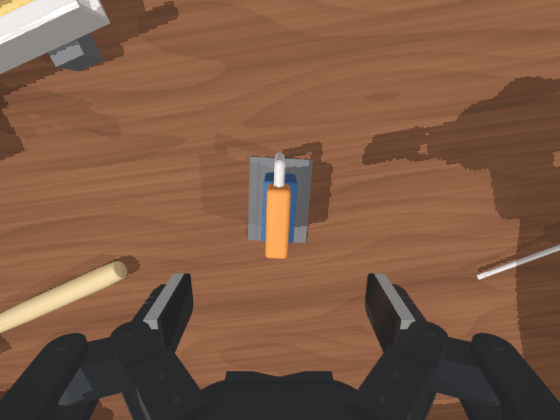

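```bash
python3 - <<'E'
from h import *
a=onz('w2',279,187,.076);b=onz('w2',277,258.5,.076);d=a-b
c=(a+b)/2;yaw=np.degrees(np.arctan2(d[1],d[0]));print('len',np.linalg.norm(d),c,yaw)
print(tri(('w2',278,222),('top0',250.1,237.4),('side0',327,225.8)))
s=plan(c[0],c[1],.10,-98.5);s=plan(c[0],c[1],.051,-98.5,s)
E
```

```text
len 0.07098414376628784 [0.42694544 0.06759698 0.076     ] -9.373249429586748
[0.42376247 0.06598924 0.07357887]
3 rows to (np.float64(0.4269454414123084), np.float64(0.06759697986603404), 0.1, -98.5) [3.28, -0.08, 0.54, np.float64(0.18)]
2 rows to (np.float64(0.4269454414123084), np.float64(0.06759697986603404), 0.051, -98.5) [2.45, 0.0, 0.0, -0.0]
```

drive_tool --pt "3.3 -0.1 0.6 1 1" --pt "3.3 -0.1 0.6 0 1" --pt "3.2 0 0.6 0 1" --pt "2.5 0 0 0 1" --pt "2.5 0 0 0 1" --pt "0 0 0 0 1" --pt "0 0 0 0 0" --pt "0 0 0 0 0" --pt "0 0 0 0 0" --pt "0 0 0 0 0" --force 80

```text
time: 3.25
eef_pos: [0.4272, 0.0666, 0.0525]
tcp_rot: [0.706, -0.057, -0.704, -0.056]
contact_force: [0.5, -0.3, -0.5]
opening: 0.331
```

drive_tool --pt "0 0 0 0 0" --pt "0 0 0 0 0"

```text
time: 3.45
eef_pos: [0.4274, 0.0668, 0.0527]
tcp_rot: [0.706, -0.056, -0.704, -0.056]
contact_force: [-0.5, -0.3, 6.1]
opening: 0.237
```

```bash
python3 - <<'E'
from h import *
st();s=readout.get_state()['eef_pos']
s=plan(.427,.067,.14,-98.9); s=plan(.588,-.192,.13,-86.6,s)
E
```

```text
t 3.45 p [0.4274 0.0668 0.0527] axes xyz
 [[ 0.003 -0.    -1.   ]
 [-0.159 -0.987 -0.   ]
 [-0.987  0.159 -0.003]] F [-0.5 -0.3  6.1] op 0.23712980505651404 q [-0.08  -0.017  2.28  -0.     0.876  1.65 ]
2 rows to (0.427, 0.067, 0.14, -98.9) [-4.37, -0.01, 0.02, np.float64(-0.12)]
7 rows to (0.588, -0.192, 0.13, -86.6) [[0.14, 3.3, -2.84, -1.76], [0.14, 3.39, -2.74, -1.76], [0.14, 3.47, -2.64, -1.76], [0.14, 3.55, -2.53, -1.76], [0.14, 3.62, -2.42, -1.76], [0.14, 3.7, -2.31, -1.76], [0.14, 3.76, -2.19, -1.76]]
```

drive_tool --pt "-3 0 0 0 0" --pt "-4 0 0 0 0" --pt "-2 0 0 0 0" --pt "0.2 3.3 -2.8 -1.8 0" --pt "0.2 3.4 -2.7 -1.8 0" --pt "0.2 3.5 -2.6 -1.8 0" --pt "0.2 3.6 -2.5 -1.8 0" --pt "0.2 3.6 -2.4 -1.8 0" --pt "0.2 3.7 -2.3 -1.8 0" --pt "0 3.7 -2.2 -1.8 0"

```text
time: 4.45
eef_pos: [0.5847, -0.1937, 0.1278]
tcp_rot: [-0.706, -0.022, 0.708, -0.021]
contact_force: [1.0, 0.4, -0.8]
opening: 0.241
```

drive_tool --pt "0 0 0 0 0" --pt "0 0 0 0 0"

```text
time: 4.65
eef_pos: [0.5842, -0.1928, 0.128]
tcp_rot: [-0.706, -0.021, 0.708, -0.02]
contact_force: [-0.4, 1.2, -2.7]
opening: 0.243
```

```bash
python3 - <<'E'
from h import *
shot('wrist','w3'); st()
E
```

```text
t 4.7 p [ 0.5838 -0.1918  0.1281] axes xyz
 [[-0.002  0.002 -1.   ]
 [ 0.059 -0.998 -0.002]
 [-0.998 -0.059  0.002]] F [-0.6  0.2 -1.7] op 0.2404069751986641 q [-0.483  0.259  1.809  0.     1.077  1.029]
```

View pics/w3.png

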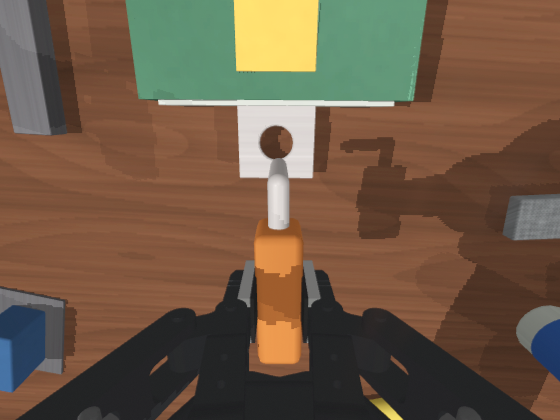

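```bash
python3 - <<'E'
from h import *
print('hole',onz('w3',276.3,142,.023))
p,r=st(); ax=-r.as_matrix()[:,2]; 
for off in (.050,.053,.056): 
  q=p+ax*off; print(off,proj('w3',[q[0],q[1],.081]),proj('w3',[q[0],q[1],.136]),proj('w3',[q[0],q[1],.141]), q)
  q=p+ax*(off-.055)
print('handle top ends',[((onz('w3',u,v,.1513)-p)@ax).round(4) for u,v in((280,227),(279,360))],'rod lateral',[((onz('w3',u,v,.141)-p)@r.as_matrix()[:,1]).round(4) for u,v in((279,170),(279,222))])
E
```

```text
hole [ 0.64525336 -0.18770537  0.023     ]
t 4.7 p [ 0.5838 -0.1918  0.1281] axes xyz
 [[-0.002  0.002 -1.   ]
 [ 0.059 -0.998 -0.002]
 [-0.998 -0.059  0.002]] F [-0.6  0.2 -1.7] op 0.2404069751986641 q [-0.483  0.259  1.809  0.     1.077  1.029]
0.05 (np.float64(276.301302409514), np.float64(169.42169203600625)) (np.float64(275.2628969982822), np.float64(190.96882035331194)) (np.float64(275.12840520355456), np.float64(193.7595530741507)) [ 0.63374619 -0.18886368  0.12796481]
0.053 (np.float64(276.28882205126746), np.float64(164.65258409852763)) (np.float64(275.2384383796645), np.float64(184.54452323334084)) (np.float64(275.1021018371392), np.float64(187.12643523281605)) [ 0.63674087 -0.18868519  0.12795769]
0.056 (np.float64(276.2762145876498), np.float64(159.8349055012622)) (np.float64(275.21363568685587), np.float64(178.0298516376732)) (np.float64(275.07541515888687), np.float64(180.39665476115266)) [ 0.63973554 -0.1885067   0.12795057]
handle top ends [np.float64(0.0382), np.float64(-0.0325)] rod lateral [np.float64(0.0017), np.float64(0.0017)]
```

drive_tool --pt "2 -0.2 -0.5 0 0" --pt "2 0 0 0 0" --pt "1.4 0 0 0 0" --pt "0.7 0 0 0 0" --pt "0.7 0 0 0 0" --pt "0 0 0 0 0" --pt "0 0 0 0 0"

```text
time: 5.4
eef_pos: [0.5901, -0.1904, 0.062]
tcp_rot: [0.707, 0.021, -0.706, 0.021]
contact_force: [-0.3, 0.1, -1.9]
opening: 0.237
```

```bash
python3 - <<'E'
from h import *
shot('wrist','w4'); st()
E
```

```text
t 5.45 p [ 0.5903 -0.1905  0.0622] axes xyz
 [[ 0.001 -0.001 -1.   ]
 [ 0.06  -0.998  0.001]
 [-0.998 -0.06  -0.001]] F [ 0.2  0.3 -2. ] op 0.24070891632978525 q [-0.476  0.354  1.825 -0.     0.961  1.035]
```

View pics/w4.png

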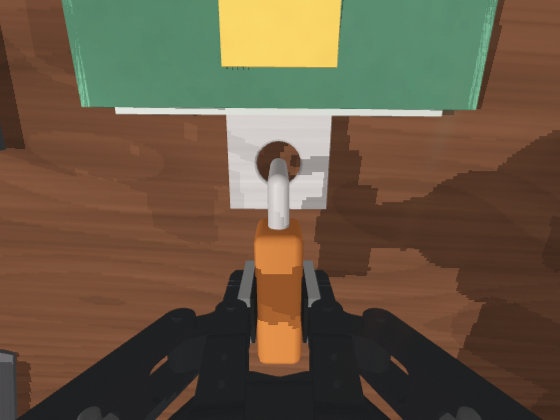

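The prong is in the hole at (279,163) with no contact force. Drawing out.

drive_tool --pt "0.3 0 0 0 0" --pt "0 0 1 0 0" --pt "0 0 1.5 0 0" --pt "0 0 1.5 0 0" --pt "0 0 1.5 0 0" --pt "0 0 1.5 0 0" --pt "0 0 1.5 0 0" --pt "0 0 1.5 0 0" --pt "0 0 1.5 0 0" --pt "0 0 1 0 0"

```text
time: 6.45
eef_pos: [0.4642, -0.1977, 0.0587]
tcp_rot: [0.707, 0.021, -0.706, 0.021]
contact_force: [2.1, 0.8, -1.7]
opening: 0.24
```

drive_tool --pt "0 0 0.3 0 0" --pt "0 0 0 0 0" --pt "0 0 0 0 0"

```text
time: 6.75
eef_pos: [0.462, -0.1981, 0.0584]
tcp_rot: [-0.707, -0.021, 0.707, -0.021]
contact_force: [0.4, 0.7, -1.8]
opening: 0.241
```

```bash
python3 - <<'E'
from h import *
shot('wrist','w5'); st()
E
```

```text
t 6.8 p [ 0.4621 -0.1981  0.0584] axes xyz
 [[-0.    -0.    -1.   ]
 [ 0.06  -0.998  0.   ]
 [-0.998 -0.06   0.   ]] F [-0.6  0.5 -1.4] op 0.23984009814823878 q [-0.607  0.129  2.113 -0.     0.9    0.904]
```

View pics/w5.png

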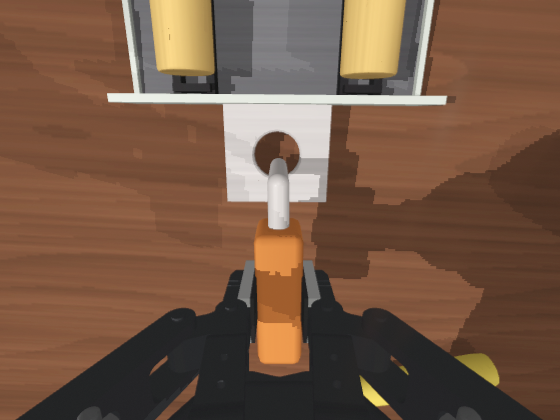

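```bash
python3 - <<'E'
from h import *
h=onz('w5',276.3,154,.023); h4=onz('w4',278,161,.023); print(h,h4,np.linalg.norm(h-h4))
# back: lift, then over stand
s=plan(.4621,-.1981,.15,-86.6); s=plan(.427,.067,.14,-99.2,s)
E
```

```text
[ 0.52266199 -0.19360871  0.023     ] [ 0.646253   -0.18717949  0.023     ] 0.12375811412144228
2 rows to (0.4621, -0.1981, 0.15, -86.6) [-4.58, 0.0, 0.0, np.float64(0.02)]
6 rows to (0.427, 0.067, 0.14, -99.2) [[0.17, -4.45, 0.32, 2.1], [0.17, -4.43, 0.48, 2.1], [0.17, -4.41, 0.65, 2.1], [0.17, -4.38, 0.81, 2.1], [0.17, -4.35, 0.97, 2.1], [0.17, -4.31, 1.13, 2.1]]
```

The tray is out about 124 mm. I lift the hook clear and return to the stand.

drive_tool --pt "0 0 -0.3 0 0" --pt "-2 0 0 0 0" --pt "-3.6 0 0 0 0" --pt "-3.6 0 0 0 0" --pt "0.2 -4.4 0.6 2.1 0" --pt "0.2 -4.4 0.5 2.1 0" --pt "0.2 -4.4 0.7 2.1 0" --pt "0.2 -4.4 0.8 2.1 0" --pt "0.2 -4.4 1 2.1 0" --pt "0 -4.3 1.1 2.1 0"

```text
time: 7.8
eef_pos: [0.4258, 0.0687, 0.1403]
tcp_rot: [0.705, -0.057, -0.705, -0.057]
contact_force: [1.2, 0.1, -0.4]
opening: 0.233
```

drive_tool --pt "0 0 0 0 0" --pt "0 0 0 0 0"

```text
time: 8.0
eef_pos: [0.4263, 0.0679, 0.1404]
tcp_rot: [0.705, -0.055, -0.705, -0.055]
contact_force: [-0.4, 0.2, -1.1]
opening: 0.242
```

```bash
python3 - <<'E'
from h import *
st(); plan(.4274,.0667,.0535,-99.2)
E
```

```text
t 8.0 p [0.4263 0.0679 0.1404] axes xyz
 [[ 0.    -0.    -1.   ]
 [-0.156 -0.988  0.   ]
 [-0.988  0.156 -0.   ]] F [-0.4  0.2 -1.1] op 0.24189053607890493 q [-0.078 -0.173  2.232 -0.     1.082  1.65 ]
2 rows to (0.4274, 0.0667, 0.0535, -99.2) [4.35, 0.05, -0.06, np.float64(0.12)]
```

drive_tool --pt "4 0.1 -0.1 0 0" --pt "3 0 0 0 0" --pt "1 0 0 0 0" --pt "0.7 0 0 0 0" --pt "0 0 0 0 0" --pt "0 0 0 0 0.5" --pt "0 0 0 0 0.8" --pt "0 0 0 0 1" --pt "0 0 0 0 1" --pt "0 0 0 0 1"

```text
time: 9.0
eef_pos: [0.4273, 0.0657, 0.0536]
tcp_rot: [0.705, -0.056, -0.705, -0.056]
contact_force: [0.7, 0.5, -0.8]
opening: 0.998
```

drive_tool --pt "-2 0 0 0 1" --pt "-4 0 0 0 1" --pt "-4.5 0 0 0 1" --pt "-4.5 0 0 0 1" --pt "0 0 0 0 1" --pt "0 0 0 0 1"

```text
time: 9.6
eef_pos: [0.4278, 0.0657, 0.2047]
tcp_rot: [0.706, -0.056, -0.704, -0.056]
contact_force: [-0.4, 0.2, -1.6]
opening: 1.0
```

```bash
python3 - <<'E'
from h import *
shot('wrist','w6'); shot('top','top6'); shot('side','side6'); st()
import cv2
t=cv2.imread('pics/top6.png');s=cv2.imread('pics/side6.png');w=cv2.imread('pics/w6.png')
z=lambda i,x,y,w,h,k:cv2.resize(i[y:y+h,x:x+w],(w*k,h*k),interpolation=cv2.INTER_CUBIC)
a=np.zeros((600,800,3),np.uint8)
a[:300,:400]=z(t,290,130,100,75,4); a[:300,400:]=z(t,130,150,100,75,4)
a[300:,:400]=cv2.resize(w,(400,300)); a[300:,400:]=z(s,215,250,100,75,4)
cv2.imwrite('pics/c6.png',a)
E
```

```text
t 9.75 p [0.4259 0.0658 0.2013] axes xyz
 [[-0.004  0.    -1.   ]
 [-0.159 -0.987  0.   ]
 [-0.987  0.159  0.004]] F [ 0.9 -1.2 -0.7] op 0.9995351813222441 q [-0.083 -0.25   2.177  0.     1.218  1.648]
```

View pics/c6.png

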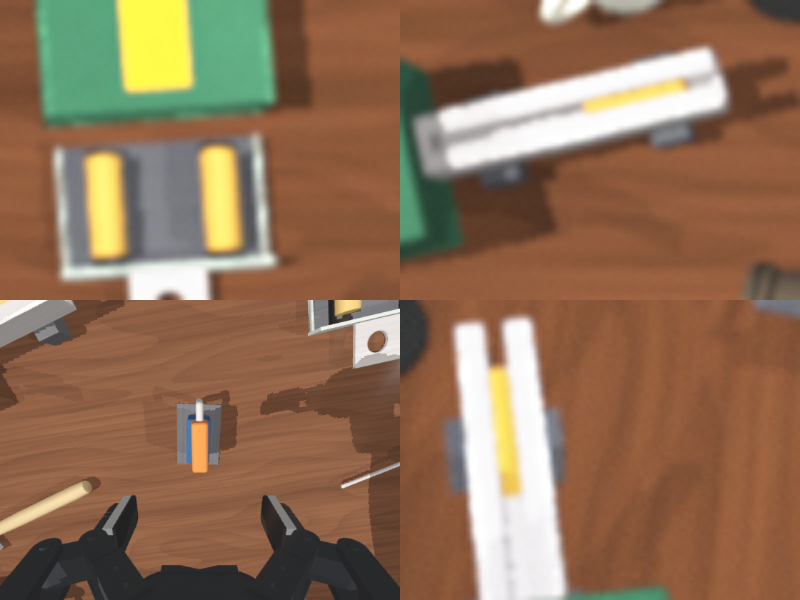

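The hook is back upright on its block, the tray is out with both pins clear, and the tube with the first pin shows at right. Now I compute the pins and the mouth.

```bash
python3 - <<'E'
from h import *
p=lambda n,a:print(n,np.round(a,4))
p('mouth top tri',tri(('top6',210,169.25),('side6',238.25,255)));m=onz('top6',210,169.25,.077);p('onz',m)
f=onz('top6',141.25,186.25,.077);d=f-m;p('far,dir',[*f,np.degrees(np.arctan2(d[1],d[0])),np.linalg.norm(d)])
s1=onz('side6',238.25,255,.077);s2=onz('side6',215+121/4,250+290/4,.077);d=s2-s1;p('side',[*s1,np.degrees(np.arctan2(d[1],d[0]))])
p('pinfirst near end',onz('top6',201.75,171.25,.065))
for a,b in(((104,153),(107,258)),((218,146),(226,252))):
  A,B=[onz('top6',290+x/4,130+y/4,.04) for x,y in(a,b)];d=A-B;p('pin',[*((A+B)/2),np.degrees(np.arctan2(d[1],d[0])),np.linalg.norm(d)])
h=np.array([.5215,-.1936]);t=np.radians(3.4);ux=np.array([np.cos(t),np.sin(t)]);uy=np.array([-ux[1],ux[0]])
for s in(1,-1):p('pin by tray',h+.083*ux+s*.046*uy)
s=plan(.56,-.14,.19,-86.6)
E
```

```text
mouth top tri [0.6374 0.1893 0.0739]
onz [0.6359 0.1888 0.077 ]
far,dir [5.856000e-01 4.037000e-01 7.700000e-02 1.031729e+02 2.207000e-01]
side [6.379000e-01 1.922000e-01 7.700000e-02 1.023321e+02]
pinfirst near end [0.6317 0.2165 0.065 ]
pin [ 0.5975 -0.1447  0.04    0.5952  0.0841]
pin [ 0.6014 -0.2374  0.04    3.0343  0.085 ]
pin by tray [ 0.6016 -0.1428]
pin by tray [ 0.6071 -0.2346]
6 rows to (0.56, -0.14, 0.19, -86.6) [[0.19, 3.03, -2.75, np.float64(-2.09)], [0.19, 3.13, -2.64, np.float64(-2.09)], [0.19, 3.22, -2.52, np.float64(-2.09)], [0.19, 3.31, -2.41, np.float64(-2.09)], [0.19, 3.4, -2.28, np.float64(-2.09)], [0.19, 3.48, -2.16, np.float64(-2.09)]]
```

Move over the +y pin and measure it from there by segmentation rather than by eye.

drive_tool --pt "0.2 3 -2.8 -2.1 1" --pt "0.2 3.1 -2.6 -2.1 1" --pt "0.2 3.2 -2.5 -2.1 0.8" --pt "0.2 3.3 -2.4 -2.1 0.65" --pt "0.2 3.4 -2.3 -2.1 0.65" --pt "0.2 3.5 -2.2 -2.1 0.65" --pt "0 0 0 0 0.65" --pt "0 0 0 0 0.65"

```text
time: 10.55
eef_pos: [0.5607, -0.1394, 0.1887]
tcp_rot: [-0.705, -0.021, 0.708, -0.02]
contact_force: [-0.2, -0.1, -0.1]
opening: 0.654
```

```bash
cat >> h.py <<'E'
def pins(fn,z=.032):
    im=cv2.imread(f'pics/{fn}.png');hsv=cv2.cvtColor(im,cv2.COLOR_BGR2HSV)
    m=cv2.morphologyEx(cv2.inRange(hsv,(15,90,90),(35,255,255)),cv2.MORPH_OPEN,np.ones((5,5)))
    for c in cv2.findContours(m,cv2.RETR_EXTERNAL,cv2.CHAIN_APPROX_NONE)[0]:
        if cv2.contourArea(c)<1500: continue
        b=cv2.boxPoints(cv2.minAreaRect(c)); b=b[np.argsort(b[:,1])]; f,n=b[:2].mean(0),b[2:].mean(0)
        A,B=onz(fn,*f,z),onz(fn,*n,z); d=A-B
        print('pin px',f.round(),n.round(),'far',A.round(4),'near',B.round(4),'mid',((A+B)/2).round(4),'yaw',np.degrees(np.arctan2(d[1],d[0])).round(2),'len',np.linalg.norm(d).round(4))
E
python3 - <<'E'
from h import *
shot('wrist','w7'); st(); pins('w7',.036)
E
```

```text
t 10.6 p [ 0.5606 -0.1387  0.1892] axes xyz
 [[-0.004  0.002 -1.   ]
 [ 0.059 -0.998 -0.002]
 [-0.998 -0.059  0.004]] F [-0.2  0.  -0.4] op 0.652236804378358 q [-0.418  0.114  1.857  0.     1.175  1.093]
pin px [384. 116.] [375. 202.] far [ 0.6469 -0.2322  0.036 ] near [ 0.5634 -0.2377  0.036 ] mid [ 0.6051 -0.235   0.036 ] yaw 3.78 len 0.0836
pin px [286. 115.] [286. 201.] far [ 0.642  -0.1412  0.036 ] near [ 0.5594 -0.1467  0.036 ] mid [ 0.6007 -0.144   0.036 ] yaw 3.8 len 0.0828
pin px [348.   0.] [348.  52.] far [ 0.7354 -0.1865  0.036 ] near [ 0.6971 -0.1916  0.036 ] mid [ 0.7163 -0.189   0.036 ] yaw 7.57 len 0.0386
```

View pics/w7.png

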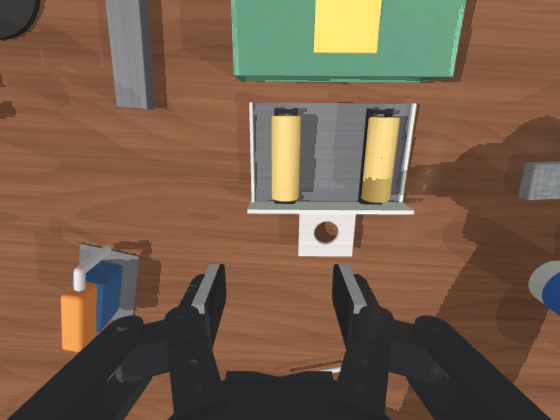

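The two pins' ends run from (286,115) to (286,201) and from (384,116) to (375,202), at yaw about 3.7°, and the sides are free. I grasp the left pin 15 mm behind its centre.

```bash
python3 - <<'E'
from h import *
s=plan(.586,-.145,.08,-86.4);plan(.586,-.145,.015,-86.4,s)
E
```

```text
3 rows to (0.586, -0.145, 0.08, -86.4) [3.64, 0.26, -0.83, np.float64(-0.07)]
2 rows to (0.586, -0.145, 0.015, -86.4) [3.25, 0.0, 0.0, -0.0]
```

drive_tool --pt "3.6 0.3 -0.8 0 0.65" --pt "3.6 0.3 -0.8 0 0.65" --pt "3.7 0.2 -0.8 0 0.65" --pt "3 0 0 0 0.65" --pt "2 0 0 0 0.65" --pt "1 0 0 0 0.65" --pt "0.5 0 0 0 0.65" --pt "0 0 0 0 0" --pt "0 0 0 0 0" --pt "0 0 0 0 0" --force 80

```text
time: 11.6
eef_pos: [0.587, -0.1447, 0.0195]
tcp_rot: [0.707, 0.022, -0.706, 0.02]
contact_force: [-1.8, 5.3, 3.8]
opening: 0.303
```

drive_tool --pt "0 0 0 0 0" --pt "0 0 0 0 0"

```text
time: 11.8
eef_pos: [0.587, -0.1448, 0.0194]
tcp_rot: [0.707, 0.022, -0.706, 0.02]
contact_force: [-1.3, 5.1, 4.2]
opening: 0.302
```

```bash
python3 - <<'E'
from h import *
p,r=st()
# tube dir ~102.8 => tool yaw 12.8 ; standoff: TCP 120mm before mouth
t=np.radians(102.6);u=np.array([np.cos(t),np.sin(t)]);g=np.array([.637,.1895])-u*.13;print(g)
s=plan(.586,-.145,.16,-86.4);plan(*g,.12,12.6,s)
E
```

```text
t 11.8 p [ 0.587  -0.1448  0.0194] axes xyz
 [[ 0.002  0.002 -1.   ]
 [ 0.059 -0.998 -0.002]
 [-0.998 -0.059 -0.002]] F [-1.3  5.1  4.2] op 0.3017862509095331 q [-0.41   0.39   1.873  0.003  0.878  1.099]
[0.66535862 0.06263082]
3 rows to (0.586, -0.145, 0.16, -86.4) [-4.69, 0.01, 0.03, np.float64(-0.06)]
12 rows to (np.float64(0.6653586213815506), np.float64(0.06263082094796282), 0.12, 12.6) [[0.33, -1.69, -0.77, -8.25], [0.33, -1.56, -1.0, -8.25], [0.33, -1.4, -1.22, -8.25], [0.33, -1.21, -1.4, -8.25], [0.33, -0.99, -1.56, -8.25], [0.33, -0.76, -1.69, -8.25], [0.33, -0.51, -1.78, -8.25], [0.33, -0.25, -1.84, -8.25], [0.33, 0.02, -1.85, -8.25], [0.33, 0.28, -1.83, -8.25], [0.33, 0.54, -1.77, -8.25], [0.33, 0.79, -1.68, -8.25]]
```

drive_tool --pt "-1 0 0 0 0" --pt "-3 0 0 0 0" --pt "-4 0 0 0 0" --pt "-4 0 0 0 0" --pt "-2 0 0 0 0" --pt "0 0 0 0 0" --pt "0 0 0 0 0"

```text
time: 12.5
eef_pos: [0.586, -0.1461, 0.1576]
tcp_rot: [0.707, 0.021, -0.707, 0.021]
contact_force: [-0.2, 0.0, -3.2]
opening: 0.298
```

drive_tool --pt "0.3 -1.7 -0.8 -8.3 0" --pt "0.3 -1.6 -1 -8.3 0" --pt "0.3 -1.4 -1.2 -8.3 0" --pt "0.3 -1.2 -1.4 -8.3 0" --pt "0.3 -1 -1.6 -8.3 0" --pt "0.3 -0.8 -1.7 -8.3 0" --pt "0.3 -0.5 -1.8 -8.3 0" --pt "0.3 -0.2 -1.8 -8.3 0" --pt "0.3 0 -1.8 -8.3 0" --pt "0.3 0.3 -1.8 -8.3 0"

```text
time: 13.5
eef_pos: [0.6508, 0.0278, 0.1238]
tcp_rot: [-0.513, -0.487, 0.515, -0.484]
contact_force: [-0.1, 0.0, -2.0]
opening: 0.299
```

drive_tool --pt "0.3 0.5 -1.8 -8.3 0" --pt "0.3 0.8 -1.7 -8.3 0" --pt "0 0 0 0 0" --pt "0 0 0 0 0"

```text
time: 13.9
eef_pos: [0.6637, 0.0623, 0.1188]
tcp_rot: [0.439, 0.554, -0.441, 0.552]
contact_force: [0.3, -0.7, -2.0]
opening: 0.297
```

```bash
python3 - <<'E'
from h import *
shot('wrist','w8'); shot('side','side8');st()
a=np.zeros((600,800,3),np.uint8)
a[:420,:560]=cv2.imread('pics/w8.png')
s=cv2.imread('pics/side8.png')[140:290,195:345]; a[:,560:]=0; b=cv2.resize(s,(240,240),interpolation=cv2.INTER_CUBIC); a[:240,560:]=b
cv2.imwrite('pics/c8.png',a[:420])
E
```

```text
t 14.0 p [0.6643 0.0616 0.12  ] axes xyz
 [[-0.002 -0.    -1.   ]
 [ 0.975  0.223 -0.002]
 [ 0.223 -0.975 -0.   ]] F [-0.7  0.  -1.5] op 0.2965924949151059 q [-5.900e-02  3.750e-01  1.677e+00 -1.000e-03  1.092e+00 -2.840e-01]
```

View pics/c8.png

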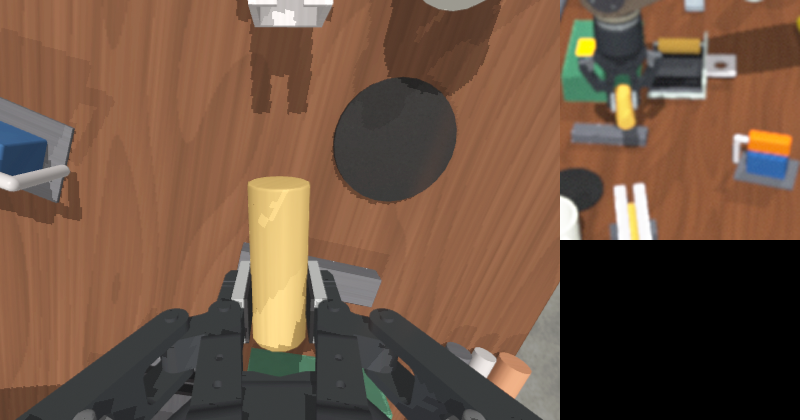

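```bash
python3 - <<'E'
from h import *
p,r=st();M=r.as_matrix();f=-M[:,2];y=M[:,1]
rel=lambda q:np.round([(q-p)@f,(q-p)@y,q[2]-p[2]],4)
for z in(.140,.145,.150):
  print(z,'nose',rel(onz('w8',279.5,191,z)),'tail',rel(onz('w8',279,349,z)))
m=onz('w8',290,26,.033);print('mouth',m,rel(m)); 
for a in((249,26),(331,26)):print(rel(onz('w8',*a,.033)))
print(rel(np.array([.637,.1895,.033])), cam('w8')[3]-p)
# edges of tube bottom lip
im=cv2.imread('pics/w8.png'); print(im[12,240:340:4].mean(1).astype(int),im[0:34:2,290].mean(1).astype(int))
E
```

```text
t 14.0 p [0.6643 0.0616 0.12  ] axes xyz
 [[-0.002 -0.    -1.   ]
 [ 0.975  0.223 -0.002]
 [ 0.223 -0.975 -0.   ]] F [-0.7  0.  -1.5] op 0.2965924949151059 q [-5.900e-02  3.750e-01  1.677e+00 -1.000e-03  1.092e+00 -2.840e-01]
0.14 nose [0.0514 0.0015 0.02  ] tail [-0.0294  0.0014  0.02  ]
0.145 nose [0.0527 0.0015 0.025 ] tail [-0.0248  0.0014  0.025 ]
0.15 nose [0.054  0.0014 0.03  ] tail [-0.0203  0.0014  0.03  ]
mouth [0.64174401 0.19615084 0.033     ] [ 0.1362  0.0083 -0.087 ]
[ 0.1362 -0.0187 -0.087 ]
[ 0.1362  0.0352 -0.087 ]
[ 0.1308  0.0021 -0.087 ] [-0.01678077  0.0803251   0.14169147]
[ 75  76  73 144 144 152 170 171 238 248 246 188 250 249 193 186 189 186
 186 178 140 144 134  75 106] [189 189 189 189 189 202 247 247 247 246 246 246 246 154  79  76  77]
```

drive_tool --pt "0 0.3 3 0 0" --pt "0 0 2 0 0" --pt "0 0 0 0 0" --pt "0 0 0 0 0"

```text
time: 14.4
eef_pos: [0.6792, 0.0132, 0.1213]
tcp_rot: [0.441, 0.553, -0.441, 0.553]
contact_force: [-0.3, 0.6, -2.2]
opening: 0.301
```

```bash
python3 - <<'E'
from h import *
shot('wrist','w9'); st()
cv2.imwrite('pics/c9.png',cv2.resize(cv2.imread('pics/w9.png')[0:150,200:400],None,fx=4,fy=4,interpolation=cv2.INTER_CUBIC))
E
```

```text
t 14.45 p [0.6791 0.0139 0.1212] axes xyz
 [[-0.     0.001 -1.   ]
 [ 0.975  0.224 -0.   ]
 [ 0.224 -0.975 -0.001]] F [ 0.1 -0.3 -1.2] op 0.3009383578479408 q [-1.290e-01  3.970e-01  1.646e+00  1.000e-03  1.100e+00 -3.550e-01]
```

View pics/c9.png

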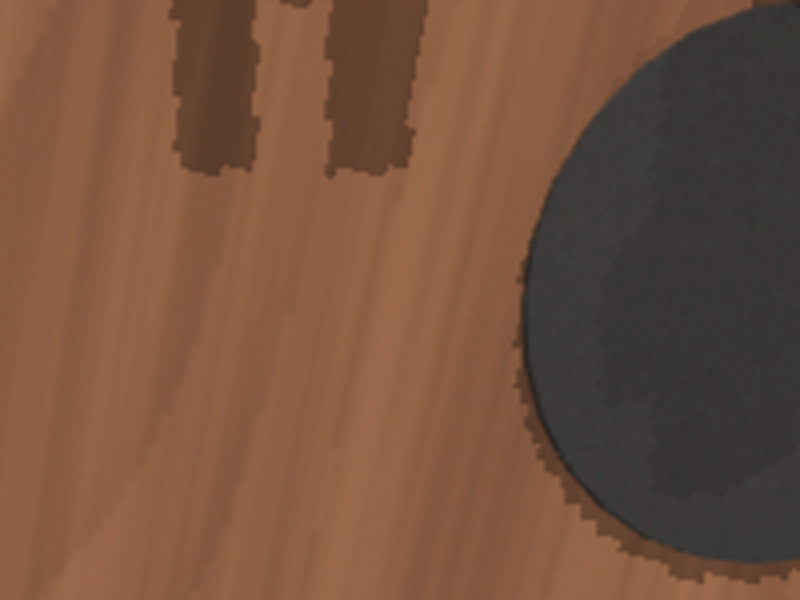

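The tube was out of the frame because I moved the wrong way. I go forward and up so the camera stands over the mouth.

drive_tool --pt "-2 0 0 0 0" --pt "0 0 -3.5 0 0" --pt "0 0 -3.5 0 0" --pt "0 0 -2.5 0 0" --pt "0 0 0 0 0" --pt "0 0 0 0 0"

```text
time: 15.05
eef_pos: [0.6575, 0.1079, 0.1413]
tcp_rot: [0.439, 0.554, -0.44, 0.554]
contact_force: [0.2, -0.2, -2.0]
opening: 0.301
```

```bash
python3 - <<'E'
from h import *
shot('wrist','w10'); st()
a=cv2.resize(cv2.imread('pics/w10.png')[0:225,180:400],None,fx=2.6,fy=2.6,interpolation=cv2.INTER_CUBIC)
cv2.imwrite('pics/c10.png',a)
E
```

```text
t 15.1 p [0.6578 0.1071 0.1414] axes xyz
 [[ 0.    -0.    -1.   ]
 [ 0.974  0.226 -0.   ]
 [ 0.226 -0.974  0.   ]] F [-0.2  0.  -1.9] op 0.3012858846088808 q [ 0.009  0.349  1.669 -0.     1.124 -0.219]
```

No viewings are left, so from here I measure numerically.

```bash
python3 - <<'E'
from h import *
print('pred mouth top',proj('w10',[.637,.1895,.077]),'axis',proj('w10',[.637,.1895,.055]))
im=cv2.imread('pics/w10.png');hsv=cv2.cvtColor(im,cv2.COLOR_BGR2HSV)
H,S,V=[hsv[:,:,i].astype(int) for i in range(3)]
L=np.full(S.shape,'.');L[(S<60)&(V>150)]='W';L[(S<70)&(V<=150)]='g';L[(H>15)&(H<35)&(S>90)&(V>90)]='Y';L[V<45]='k'
for v in range(0,210,6):print('%3d'%v,''.join(L[v,210:370:2]))
E
```

```text
pred mouth top (np.float64(274.1719720386426), np.float64(107.90342551438515)) axis (np.float64(274.6005180368479), np.float64(108.34742033073815))
  0 ..................WWWWWWWWWWWWWYYYYYYYYYYYYWWWWWWWWWWWWW........................
  6 ............ggggggWWWWWWWWWWWWWYYYYYYYYYYYYWWWWWWWWWWWWWggggg...................
 12 ............ggggggWWWWWWWWWWWWWYYYYYYYYYYY.WWWWWWWWWWWWWggggg...................
 18 ............ggggggWWWWWWWWWWWWWYYYYYYYYYYYWWWWWWWWWWWWWWggggg...................
 24 ............ggggggWWWWWWWWWWWWWYYYYYYYYYYYWWWWWWWWWWWWWWggggg...................
 30 ............ggggggWWWWWWWWWWWWWYYYYYYYYYYYWWWWWWWWWWWWWgggggg...................
 36 ............ggggggWWWWWWWWWWWWWYYYYYYYYYYYWWWWWWWWWWWWWggggg....................
 42 ............ggggggWWWWWWWWWWWWWYYYYYYYYYYYWWWWWWWWWWWWWggggg....................
 48 .............gggggWWWWWWWWWWWWWYYYYYYYYYYYWWWWWWWWWWWWWggggg....................
 54 ..............ggggWWWWWWWWWWWWWYYYYYYYYYYYWWWWWWWWWWWWWgggg.....................
 60 ..................WWWWWWWWWWWWWYYYYYYYYYYYWWWWWWWWWWWWW.........................
 66 .............
[... 1322 characters left out ...]
...ggggggggggggggggg
162 .............................................................ggggggggggggggggggg
168 ...........................................................ggggggggggggggggggggg
174 ..........................................................gggggggggggggggggggggg
180 .....................YYYYYYYYYYYYYYYYYYYYYYYYYYY.........ggggggggggggggggggggggg
186 ...................YYYYYYYYYYYYYYYYYYYYYYYYYYYYYYY.......ggggggggggggggggggggggg
192 ...................YYYYYYYYYYYYYYYYYYYYYYYYYYYYYYY......gggggggggggggggggggggggg
198 ...................YYYYYYYYYYYYYYYYYYYYYYYYYYYYYYY.......ggggggggggggggggggggggg
204 ...................YYYYYYYYYYYYYYYYYYYYYYYYYYYYYYY.......ggggggggggggggggggggggg
```

```bash
python3 - <<'E'
from h import *
p,r=st();M=r.as_matrix();f=-M[:,2];y=M[:,1]
rel=lambda q:np.array([(q-p)@f,(q-p)@y])
im=cv2.imread('pics/w10.png');hsv=cv2.cvtColor(im,cv2.COLOR_BGR2HSV);W=((hsv[:,:,1]<60)&(hsv[:,:,2]>160))
pts=[]
for v in range(2,98,8):
  c=np.where(W[v,230:340])[0]+230; a,b=rel(onz('w10',c[0]-.5,v,.077)),rel(onz('w10',c[-1]+.5,v,.077)); m=(a+b)/2; pts.append(m); 
  if v in(2,50,90):print(v,c[0],c[-1],'width',b[1]-a[1],'mid',m)
pts=np.array(pts);k=np.polyfit(pts[:,0],pts[:,1],1);print('lat at mouth .08',np.polyval(k,.082),'slope deg',np.degrees(np.arctan(k[0])))
c=[np.where(W[80:115,u])[0].max()+80 for u in(252,255,260,310,315)];print('mouth rows',c,[rel(onz('w10',u,v+.5,.077)) for u,v in zip((252,315),(c[0],c[-1]))])
Y=(hsv[:,:,0]>15)&(hsv[:,:,0]<35)&(hsv[:,:,1]>90)
print('firstpin near row',np.where(Y[40:90,283])[0].max()+40, rel(onz('w10',283,np.where(Y[40:90,283])[0].max()+40.5,.065)))
for v in(200,250,300,330):
  c=np.where(Y[v,230:330])[0]+230;print('held',v,c[0],c[-1],(rel(onz('w10',c[0]-.5,v,.156))+rel(onz('w10',c[-1]+.5,v,.156)))/2)
for v in range(176,194,2):print(v,im[v,279],end=' ')
E
```

```text
t 15.1 p [0.6578 0.1071 0.1414] axes xyz
 [[ 0.    -0.    -1.   ]
 [ 0.974  0.226 -0.   ]
 [ 0.226 -0.974  0.   ]] F [-0.2  0.  -1.9] op 0.3012858846088808 q [ 0.009  0.349  1.669 -0.     1.124 -0.219]
2 245 320 width 0.04435413672954684 mid [0.14333748 0.0034152 ]
50 246 318 width 0.04452487495401558 mid [0.11834937 0.00326572]
90 247 316 width 0.04436250317382824 mid [0.09573669 0.00307763]
lat at mouth .08 0.0030647166686047105 slope deg 0.3936561116725954
mouth rows [np.int64(100), np.int64(100), np.int64(101), np.int64(100), np.int64(100)] [array([ 0.089464  , -0.01577953]), array([0.08955229, 0.02456035])]
firstpin near row 63 [0.11257719 0.00407902]
held 200 248 309 [0.0457622  0.00130372]
held 250 250 307 [0.02163278 0.00135218]
held 300 252 306 [-0.00545967  0.00165326]
held 330 253 305 [-0.02337373  0.00169867]
176 [ 89 146 183] 178 [101 168 201] 180 [101 167 200] 182 [102 170 203] 184 [102 170 203] 186 [104 173 205] 188 [108 177 211] 190 [138 214 248] 192 [129 204 237]
```

```bash
python3 - <<'E'
from h import *
p,r=st();M=r.as_matrix();f=-M[:,2];y=M[:,1]
im=cv2.imread('pics/w10.png');hsv=cv2.cvtColor(im,cv2.COLOR_BGR2HSV).astype(int);S=hsv[:,:,1]
Y=(hsv[:,:,0]>15)&(hsv[:,:,0]<35)&(S>90)
e=cam('w10')[3];print('eye rel',e[2]-p[2])
for v in range(192,262,6):
  c=np.where(Y[v,230:330])[0]+230;t=[]
  for u in(c[0]-.5,c[-1]+.5):
    d=ray('w10',u,v)[1];t.append(d@y/d[2])
  h=.014/np.sin(np.arctan(abs(t[1]-t[0])/2));print(v,c[0],c[-1],'axis z rel TCP',round(e[2]-h-p[2],4))
E
```

```text
t 15.1 p [0.6578 0.1071 0.1414] axes xyz
 [[ 0.    -0.    -1.   ]
 [ 0.974  0.226 -0.   ]
 [ 0.226 -0.974  0.   ]] F [-0.2  0.  -1.9] op 0.3012858846088808 q [ 0.009  0.349  1.669 -0.     1.124 -0.219]
eye rel 0.14288352864339865
192 248 309 axis z rel TCP 0.0092
198 248 309 axis z rel TCP 0.01
204 248 309 axis z rel TCP 0.0109
210 248 309 axis z rel TCP 0.0118
216 249 308 axis z rel TCP 0.0083
222 249 308 axis z rel TCP 0.0092
228 249 308 axis z rel TCP 0.0101
234 249 308 axis z rel TCP 0.011
240 249 308 axis z rel TCP 0.0119
246 250 308 axis z rel TCP 0.0106
252 250 307 axis z rel TCP 0.0093
258 250 307 axis z rel TCP 0.0102
```

Measured from the tool: tube axis +3.1 mm, yaw +0.4°, mouth 89.5 mm ahead, held pin +1.5 mm and about 10–11 mm above the TCP. I correct for these and lower to the mouth.

drive_tool --pt "3 0.1 0 0.5 0" --pt "3 0 0 0 0" --pt "2.5 0 0 0 0" --pt "1.2 0 0 0 0" --pt "0 0 0 0 0" --pt "0 0 0 0 0" --pt "0 0 0 0 0"

```text
time: 15.8
eef_pos: [0.6606, 0.1069, 0.0466]
tcp_rot: [0.443, 0.55, -0.442, 0.553]
contact_force: [0.3, 1.1, -1.4]
opening: 0.297
```

```bash
python3 - <<'E'
from h import *
p,r=st()
M0=np.array([[0,0,-1],[.974,.226,0],[.226,-.974,0]]);p0=np.array([.6578,.1071,.1414]);d=p-p0
print('fwd',-d@M0[2],'lat',d@M0[1], 'want lat ~.0015')
E
```

```text
t 15.8 p [0.6606 0.1069 0.0466] axes xyz
 [[ 0.004  0.    -1.   ]
 [ 0.976  0.217  0.004]
 [ 0.217 -0.976  0.001]] F [ 0.3  1.1 -1.4] op 0.29702504983093353 q [ 0.009  0.467  1.703 -0.     0.968 -0.209]
fwd -0.0008537819251719792 lat 0.0026341925658462297 want lat ~.0015
```

drive_tool --pt "0.2 -0.1 -1.5 0 0" --pt "0 0 -1.5 0 0" --pt "0 0 -0.8 0 0" --pt "0 0 -0.8 0 0" --pt "0 0 -0.8 0 0" --pt "0 0 0 0 0"

```text
time: 16.4
eef_pos: [0.6459, 0.1609, 0.0423]
tcp_rot: [0.442, 0.552, -0.442, 0.552]
contact_force: [-0.1, -0.6, -1.3]
opening: 0.302
```

```bash
cat >> h.py <<'E'
def tube():
    p,r=st();M0=np.array([[0,0,-1],[.974,.226,0],[.226,-.974,0]]);d=p-np.array([.6578,.1071,.1414])
    print('fwd to mouth',.0895+d@M0[2],'lat from tube axis',d@M0[1]-.00305-.0069*(-d@M0[2]-.08))
E
python3 -c "
from h import *
tube()"
```

```text
t 16.4 p [0.6459 0.1609 0.0423] axes xyz
 [[-0.     0.    -1.   ]
 [ 0.976  0.218 -0.   ]
 [ 0.218 -0.976 -0.   ]] F [-0.1 -0.6 -1.3] op 0.3018382545954479 q [ 0.092  0.468  1.711  0.     0.963 -0.128]
fwd to mouth 0.034403906689639115 lat from tube axis -0.002353290661240037
```

drive_tool --pt "0 0 -0.7 0 0" --pt "0 0 -0.6 0 0" --pt "0 0 -0.5 0 0" --pt "0 0 -0.4 0 0" --pt "0 0 0 0 0" --pt "0 0 0 0 0"

```text
time: 17.0
eef_pos: [0.6414, 0.1812, 0.0423]
tcp_rot: [0.442, 0.552, -0.442, 0.552]
contact_force: [-0.9, -1.0, -2.0]
opening: 0.299
```

```bash
python3 -c "
from h import *
tube()"
```

```text
t 17.0 p [0.6414 0.1812 0.0423] axes xyz
 [[-0.     0.    -1.   ]
 [ 0.976  0.217 -0.   ]
 [ 0.217 -0.976 -0.   ]] F [-0.9 -1.  -2. ] op 0.29943767395222265 q [ 0.123  0.47   1.709  0.     0.963 -0.096]
fwd to mouth 0.013641083460309386 lat from tube axis -0.0022543558988563973
```

drive_tool --pt "0.1 0 -0.2 0 0" --pt "0 0 0 0 0" --pt "0 0 0 0 0.4" --pt "0 0 0 0 0.5" --pt "0 0 0 0 0.6" --pt "0 0 2.5 0 0.6" --pt "0 0 3 0 0.6" --pt "0 0 0 0 0" --pt "0 0 0 0 0" --pt "0 0 0 0 0"

```text
time: 18.0
eef_pos: [0.6528, 0.1299, 0.0414]
tcp_rot: [0.442, 0.552, -0.442, 0.552]
contact_force: [0.8, -0.2, 0.3]
opening: 0.094
```

```bash
python3 - <<'E'
from h import *
shot('wrist','w11');tube();pins('w11',.055)
im=cv2.imread('pics/w11.png');hsv=cv2.cvtColor(im,cv2.COLOR_BGR2HSV)
H,S,V=[hsv[:,:,i].astype(int) for i in range(3)]
L=np.full(S.shape,'.');L[(S<60)&(V>150)]='W';L[(S<70)&(V<=150)]='g';L[(H>15)&(H<35)&(S>90)&(V>90)]='Y';L[V<45]='k'
for v in range(0,330,10):print('%3d'%v,''.join(L[v,200:380:3]))
E
```

```text
t 18.05 p [0.6527 0.1301 0.0413] axes xyz
 [[-0.     0.    -1.   ]
 [ 0.976  0.218 -0.   ]
 [ 0.218 -0.976 -0.   ]] F [-0.4  0.6 -0.2] op 0.012269938722192713 q [ 0.045  0.469  1.711  0.     0.961 -0.175]
fwd to mouth 0.06589988872816416 lat from tube axis -0.0024298146600922944
pin px [278.  54.] [278. 247.] far [0.6315 0.2302 0.055 ] near [0.649  0.1514 0.055 ] mid [0.6403 0.1908 0.055 ] yaw 102.53 len 0.0807
pin px [281.   0.] [281.  48.] far [0.6289 0.2476 0.055 ] near [0.6324 0.2325 0.055 ] mid [0.6307 0.2401 0.055 ] yaw 102.75 len 0.0155
  0 gggWWWWWWWWWWWWWWWWWYYYYYYYYYYYYYYYWWWWWWWWWWWWWWWWWggg.....
 10 gggWWWWWWWWWWWWWWWWWYYYYYYYYYYYYYYYWWWWWWWWWWWWWWWWWgg......
 20 gggWWWWWWWWWWWWWWWWWYYYYYYYYYYYYYYYWWWWWWWWWWWWWWWWWgg......
 30 ggggWWWWWWWWWWWWWWWWYYYYYYYYYYYYYYYWWWWWWWWWWWWWWWWggg......
 40 .gggWWWWWWWWWWWWWWWWYYYYYYYYYYYYYYYWWWWWWWWWWWWWWWWggg......
 50 .gggWWWWWWWWWWWWWWWWggggggWggWWggggWWWWWWWWWWWWWWWWgg.......
 60 .gggWWWWWWWWWWWWWWWWYYYYYYYYYYYYYYgWWWWWWWWWWWWWWWWgg.......
 70 ....gWWWWWWWWWWWWWWWYYYYYYYYYYYYYYgWWWWWWWWWWWWWWWg.........
 80 .....WWWWWWWWWWWWWWW.YYYYY
[... 894 characters left out ...]
.......YYYYYYYYYYYYYYYYYY.................kggggggg
230 .................YYYYYYYYYYYYYYYYY................kggggggggg
240 ...................YYYYYYYYYYYYYY...............kggggggggggg
250 ...............................................kgggggggggggg
260 ....................gggg......gggg.............ggggggggggggg
270 ................ggggWWWk.....kgWWWggg..........kgggggggggggg
280 ..............gggggWWWgk.....kkWWWggggg.........gggggggggggg
290 ..............gggggWWWgk.....kkWWWWggggg.........ggggggggggg
300 .............ggkggggWWgk.....kgWWggkkggg............gggggggg
310 gggg.......ggggggggggkgk......gkggggggggggg.......ggkggggggg
320 ggggkggggggggggggggggkgg......gkgggggggggggggggkkggggggggggg
```

The pin lies straight, half in the tube, with the shut fingers behind it. I push it in.

drive_tool --pt "0 0.2 -0.5 0 0" --pt "0 0 -0.5 0 0" --pt "0 0 -0.5 0 0" --pt "0 0 -0.5 0 0" --pt "0 0 -0.5 0 0" --pt "0 0 -0.5 0 0" --pt "0 0 -0.5 0 0" --pt "0 0 -0.5 0 0" --pt "0 0 -0.5 0 0" --pt "0 0 -0.5 0 0"

```text
time: 19.05
eef_pos: [0.644, 0.179, 0.0414]
tcp_rot: [0.442, 0.552, -0.442, 0.552]
contact_force: [0.6, -2.2, 1.8]
opening: 0.002
```

```bash
python3 - <<'E'
from h import *
tube();shot('wrist','w12');pins('w12',.055)
s=plan(.67,.06,.16,12.5);s=plan(.58,-.2,.16,-86.4,s)
E
```

```text
t 19.05 p [0.644  0.179  0.0414] axes xyz
 [[ 0.    -0.    -1.   ]
 [ 0.976  0.217  0.   ]
 [ 0.217 -0.976  0.   ]] F [ 0.6 -2.2  1.8] op 0.002062492260631248 q [ 0.12   0.474  1.704 -0.     0.963 -0.099]
fwd to mouth 0.016325027420755506 lat from tube axis -0.0002192034830028893
pin px [274.   0.] [274. 278.] far [0.6176 0.2962 0.055 ] near [0.6421 0.1841 0.055 ] mid [0.6299 0.2402 0.055 ] yaw 102.33 len 0.1147
4 rows to (0.67, 0.06, 0.16, 12.5) [-2.97, -0.0, 3.07, np.float64(0.02)]
12 rows to (0.58, -0.2, 0.16, -86.4) [[0.0, -1.2, 1.95, 8.24], [0.0, -0.91, 2.1, 8.24], [0.0, -0.6, 2.21, 8.24], [0.0, -0.27, 2.28, 8.24], [0.0, 0.05, 2.29, 8.24], [0.0, 0.38, 2.26, 8.24], [0.0, 0.7, 2.18, 8.24], [0.0, 1.01, 2.06, 8.24], [0.0, 1.29, 1.89, 8.24], [0.0, 1.55, 1.69, 8.24], [0.0, 1.78, 1.45, 8.24], [0.0, 1.97, 1.18, 8.24]]
```

drive_tool --pt "0 0 3 0 0" --pt "-3 0 3 0 0.3" --pt "-4 0 3 0 0.65" --pt "-4.5 0 3 0 0.65" --pt "0 -1.2 2 8.2 0.65" --pt "0 -0.9 2.1 8.2 0.65" --pt "0 -0.6 2.2 8.2 0.65" --pt "0 -0.3 2.3 8.2 0.65" --pt "0 0 2.3 8.2 0.65" --pt "0 0.4 2.3 8.2 0.65"

```text
time: 20.1
eef_pos: [0.6231, -0.0664, 0.1516]
tcp_rot: [-0.632, -0.317, 0.633, -0.315]
contact_force: [-0.4, 0.6, -0.0]
opening: 0.652
```

drive_tool --pt "0 0.7 2.2 8.2 0.65" --pt "0 1 2.1 8.2 0.65" --pt "0 1.3 1.9 8.2 0.65" --pt "0 1.6 1.7 8.2 0.65" --pt "0 1.8 1.5 8.2 0.65" --pt "0 2 1.2 8.2 0.65" --pt "0 0 0 0 0.65" --pt "0 0 0 0 0.65"

```text
time: 20.9
eef_pos: [0.5789, -0.1981, 0.152]
tcp_rot: [-0.706, -0.027, 0.707, -0.025]
contact_force: [-0.6, 0.2, -0.1]
opening: 0.647
```

```bash
python3 - <<'E'
from h import *
st();shot('wrist','w13');pins('w13',.036)
s=plan(.585,-.236,.08,-86.4);s=plan(.585,-.236,.017,-86.4,s)
E
```

```text
t 20.9 p [ 0.5789 -0.1981  0.152 ] axes xyz
 [[-0.001  0.002 -1.   ]
 [ 0.074 -0.997 -0.002]
 [-0.997 -0.074  0.001]] F [-0.6  0.2 -0.1] op 0.6467710681307041 q [-4.960e-01  2.260e-01  1.802e+00  1.000e-03  1.116e+00  1.000e+00]
pin px [326. 136.] [321. 231.] far [ 0.647  -0.2326  0.036 ] near [ 0.563  -0.2386  0.036 ] mid [ 0.605  -0.2356  0.036 ] yaw 4.02 len 0.0842
pin px [272.   0.] [272.  67.] far [ 0.7393 -0.1817  0.036 ] near [ 0.6952 -0.1847  0.036 ] mid [ 0.7173 -0.1832  0.036 ] yaw 3.88 len 0.0442
2 rows to (0.585, -0.236, 0.08, -86.4) [3.61, 1.93, -0.15, np.float64(0.33)]
2 rows to (0.585, -0.236, 0.017, -86.4) [3.15, 0.0, 0.0, -0.0]
```

drive_tool --pt "2.4 2 -0.1 0.5 0.65" --pt "2.4 2 -0.2 0 0.65" --pt "2.4 0 0 0 0.65" --pt "3 0 0 0 0.65" --pt "2 0 0 0 0.65" --pt "1.2 0 0 0 0.65" --pt "0 0 0 0 0.65" --pt "0 0 0 0 0" --pt "0 0 0 0 0" --pt "0 0 0 0 0"

```text
time: 21.95
eef_pos: [0.5859, -0.2368, 0.0214]
tcp_rot: [0.707, 0.024, -0.706, 0.021]
contact_force: [-1.7, 8.6, 5.7]
opening: 0.297
```

drive_tool --pt "0 0 0 0 0" --pt "0 0 0 0 0"

```text
time: 22.15
eef_pos: [0.5859, -0.2368, 0.0214]
tcp_rot: [0.707, 0.024, -0.706, 0.021]
contact_force: [0.2, 6.6, 5.6]
opening: 0.299
```

```bash
python3 - <<'E'
from h import *
st()
s=plan(.585,-.237,.16,-86.4);s=plan(.6685,.063,.14,12.5,s)
E
```

```text
t 22.15 p [ 0.5859 -0.2368  0.0214] axes xyz
 [[ 0.001  0.003 -1.   ]
 [ 0.063 -0.998 -0.003]
 [-0.998 -0.063 -0.001]] F [0.2 6.6 5.6] op 0.29886953291350143 q [-0.546  0.437  1.802  0.005  0.903  0.959]
3 rows to (0.585, -0.237, 0.16, -86.4) [-4.62, 0.0, 0.03, np.float64(0.01)]
12 rows to (0.6685, 0.063, 0.14, 12.5) [[0.17, -2.45, -0.85, -8.24], [0.17, -2.3, -1.19, -8.24], [0.17, -2.11, -1.51, -8.24], [0.17, -1.87, -1.8, -8.24], [0.17, -1.59, -2.05, -8.24], [0.17, -1.28, -2.26, -8.24], [0.17, -0.95, -2.42, -8.24], [0.17, -0.59, -2.53, -8.24], [0.17, -0.22, -2.59, -8.24], [0.17, 0.15, -2.59, -8.24], [0.17, 0.52, -2.54, -8.24], [0.17, 0.88, -2.44, -8.24]]
```

drive_tool --pt "-1 0 0 0 0" --pt "-3 0 0 0 0" --pt "-4 0 0 0 0" --pt "-4 0 0 0 0" --pt "-2 0 0 0 0" --pt "0 0 0 0 0" --pt "0.2 -2.4 -0.8 -8.2 0" --pt "0.2 -2.3 -1.2 -8.2 0" --pt "0.2 -2.1 -1.5 -8.2 0" --pt "0.2 -1.9 -1.8 -8.2 0"

```text
time: 23.15
eef_pos: [0.6112, -0.1384, 0.149]
tcp_rot: [-0.67, -0.223, 0.672, -0.222]
contact_force: [0.6, -0.2, -1.8]
opening: 0.299
```

drive_tool --pt "0.2 -1.6 -2.1 -8.2 0" --pt "0.2 -1.3 -2.3 -8.2 0" --pt "0.2 -1 -2.4 -8.2 0" --pt "0.2 -0.6 -2.5 -8.2 0" --pt "0.2 -0.2 -2.6 -8.2 0" --pt "0.2 0.2 -2.6 -8.2 0" --pt "0.2 0.5 -2.5 -8.2 0" --pt "0 0.9 -2.4 -8.2 0" --pt "0 0 0 0 0" --pt "0 0 0 0 0"

```text
time: 24.15
eef_pos: [0.6685, 0.0606, 0.1352]
tcp_rot: [0.444, 0.55, -0.446, 0.549]
contact_force: [-0.2, 1.3, -2.1]
opening: 0.296
```

```bash
cat >> h.py <<'E'
def held(fn):
    p,r=st();M=r.as_matrix();f=-M[:,2];y=M[:,1];e=cam(fn)[3]
    im=cv2.imread(f'pics/{fn}.png');hsv=cv2.cvtColor(im,cv2.COLOR_BGR2HSV);Y=(hsv[:,:,0]>15)&(hsv[:,:,0]<35)&(hsv[:,:,1]>90)
    zs=[];ls=[]
    rows=np.where(Y[120:400,279])[0]+120;print('rows',rows[0],rows[-1])
    for v in range(200,262,4):
        c=np.where(Y[v,225:335])[0]+225;t=[]
        for u in(c[0]-.5,c[-1]+.5):
            d=ray(fn,u,v)[1];t.append(d@y/d[2])
        h=.014/np.sin(np.arctan(abs(t[1]-t[0])/2));zs.append(e[2]-h-p[2]);q=onz(fn,(c[0]+c[-1])/2,v,e[2]-h);ls.append([(q-p)@f,(q-p)@y])
    ls=np.array(ls);k=np.polyfit(ls[:,0],ls[:,1],1);print('axis z rel',np.mean(zs).round(4),'lat at .0,.055',np.polyval(k,[0,.055]).round(4))
    z=p[2]+np.mean(zs)+.014;print('nose-rim guess fwd',[(onz(fn,279,v,z)-p)@f for v in(rows[0]+10,rows[0]+12,rows[-1])])
E
python3 - <<'E'
from h import *
tube();shot('wrist','w14');held('w14')
E
```

```text
t 24.15 p [0.6685 0.0606 0.1352] axes xyz
 [[-0.002 -0.001 -1.   ]
 [ 0.978  0.208 -0.003]
 [ 0.208 -0.978  0.   ]] F [-0.2  1.3 -2.1] op 0.29621532009211987 q [-6.000e-02  3.660e-01  1.658e+00 -1.000e-03  1.120e+00 -2.700e-01]
fwd to mouth 0.137233983361908 lat from tube axis -0.002251059575153753
t 24.2 p [0.6686 0.06   0.1355] axes xyz
 [[-0.002 -0.001 -1.   ]
 [ 0.978  0.208 -0.002]
 [ 0.208 -0.978  0.   ]] F [-1.5  0.3 -1.7] op 0.2957657390419858 q [-6.100e-02  3.660e-01  1.658e+00 -1.000e-03  1.120e+00 -2.700e-01]
rows 165 339
axis z rel 0.0073 lat at .0,.055 [0.0017 0.0014]
nose-rim guess fwd [np.float64(0.058022325520299796), np.float64(0.05720291661868302), np.float64(-0.023197666216851126)]
```

drive_tool --pt "3 0.1 -1 -0.4 0" --pt "3 0 -1 0 0" --pt "2 0 -1 0 0" --pt "1.1 0 -1 0 0" --pt "0 0 -1 0 0" --pt "0 0 0 0 0" --pt "0 0 0 0 0"

```text
time: 24.9
eef_pos: [0.661, 0.1093, 0.0479]
tcp_rot: [0.444, 0.55, -0.442, 0.552]
contact_force: [0.9, -0.2, -1.4]
opening: 0.299
```

```bash
python3 -c "
from h import *
tube()"
```

```text
t 24.9 p [0.661  0.1093 0.0479] axes xyz
 [[ 0.003 -0.    -1.   ]
 [ 0.976  0.216  0.003]
 [ 0.216 -0.977  0.001]] F [ 0.9 -0.2 -1.4] op 0.2991394049747794 q [ 0.013  0.467  1.7   -0.     0.971 -0.204]
fwd to mouth 0.08806044565956765 lat from tube axis 0.0011594689594668288
```

drive_tool --pt "0.2 -0.1 -1 0 0" --pt "0 0 -0.6 0 0" --pt "0 0 0 0 0" --pt "0 0 0 0 0"

```text
time: 25.3
eef_pos: [0.6553, 0.1251, 0.0441]
tcp_rot: [0.443, 0.551, -0.443, 0.551]
contact_force: [0.7, -0.2, -2.2]
opening: 0.297
```

```bash
python3 -c "
from h import *
tube()"
```

```text
t 25.3 p [0.6553 0.1251 0.0441] axes xyz
 [[ 0.    -0.    -1.   ]
 [ 0.976  0.216  0.   ]
 [ 0.216 -0.976  0.   ]] F [ 0.7 -0.2 -2.2] op 0.29728673277306855 q [ 0.037  0.468  1.707 -0.     0.966 -0.181]
fwd to mouth 0.07143999593773966 lat from tube axis -0.0010312697722776433
```

drive_tool --pt "0 0 -0.6 0 0" --pt "0 0 -0.6 0 0" --pt "0 0 -0.6 0 0" --pt "0 0 -0.6 0 0" --pt "0 0 -0.6 0 0" --pt "0 0 0 0 0"

```text
time: 25.9
eef_pos: [0.6484, 0.1552, 0.0438]
tcp_rot: [0.443, 0.552, -0.443, 0.551]
contact_force: [-0.1, 0.5, -1.7]
opening: 0.301
```

drive_tool --pt "0 0 -0.6 0 0" --pt "0 0 -0.6 0 0" --pt "0 0 -0.6 0 0" --pt "0 0 -0.5 0 0" --pt "0 0 0 0 0" --pt "0 0 0 0 0"

```text
time: 26.5
eef_pos: [0.6436, 0.1771, 0.0439]
tcp_rot: [0.443, 0.551, -0.443, 0.551]
contact_force: [0.3, 0.3, -1.3]
opening: 0.297
```

```bash
python3 -c "
from h import *
tube()"
```

```text
t 26.5 p [0.6436 0.1771 0.0439] axes xyz
 [[-0.     0.001 -1.   ]
 [ 0.976  0.216 -0.   ]
 [ 0.216 -0.976 -0.001]] F [ 0.3  0.3 -1.3] op 0.297260481934542 q [ 1.170e-01  4.700e-01  1.705e+00  1.000e-03  9.670e-01 -1.010e-01]
fwd to mouth 0.018102363817061387 lat from tube axis -0.0009581253547846782
```

drive_tool --pt "0 0 -0.5 0 0" --pt "0.1 0 0 0 0" --pt "0 0 0 0 0.4" --pt "0 0 0 0 0.5" --pt "0 0 0 0 0.6" --pt "0 0 2.5 0 0.6" --pt "0 0 2.5 0 0.6" --pt "0 0.1 0 0 0" --pt "0 0 0 0 0" --pt "0 0 0 0 0"

```text
time: 27.5
eef_pos: [0.6544, 0.1334, 0.043]
tcp_rot: [0.443, 0.551, -0.443, 0.551]
contact_force: [0.5, -0.1, -0.3]
opening: 0.091
```

```bash
python3 - <<'E'
from h import *
tube();shot('wrist','w15');pins('w15',.055)
E
```

```text
t 27.5 p [0.6544 0.1334 0.043 ] axes xyz
 [[-0.     0.    -1.   ]
 [ 0.976  0.216  0.   ]
 [ 0.216 -0.976 -0.   ]] F [ 0.5 -0.1 -0.3] op 0.09096132696876885 q [ 0.049  0.471  1.705  0.     0.965 -0.168]
fwd to mouth 0.06307597582703996 lat from tube axis -2.7222374786524872e-05
pin px [276.   0.] [276. 241.] far [0.6287 0.2513 0.055 ] near [0.6493 0.157  0.055 ] mid [0.639  0.2042 0.055 ] yaw 102.31 len 0.0965
```

drive_tool --pt "-0.1 0 -0.6 0 0" --pt "0 0 -0.6 0 0" --pt "0 0 -0.6 0 0" --pt "0 0 -0.6 0 0" --pt "0 0 -0.5 0 0" --pt "0 0 -0.4 0 0" --pt "0 0 -0.3 0 0" --pt "0 0 0 0 0"

```text
time: 28.35
eef_pos: [0.6468, 0.1685, 0.0441]
tcp_rot: [0.443, 0.551, -0.443, 0.551]
contact_force: [0.3, -0.9, -0.1]
opening: 0.002
```

```bash
python3 -c "
from h import *
tube()"
```

```text
t 28.35 p [0.6468 0.1685 0.0441] axes xyz
 [[ 0.     0.001 -1.   ]
 [ 0.977  0.215  0.   ]
 [ 0.215 -0.977 -0.   ]] F [ 0.3 -0.9 -0.1] op 0.0023843323021621866 q [ 1.030e-01  4.710e-01  1.703e+00  1.000e-03  9.670e-01 -1.140e-01]
fwd to mouth 0.027237842047588848 lat from tube axis 0.00021758295681502323
```

drive_tool --pt "0 0 -0.2 0 0" --pt "0 0 -0.2 0 0" --pt "0 0 0 0 0"

```text
time: 28.65
eef_pos: [0.646, 0.172, 0.0441]
tcp_rot: [0.443, 0.551, -0.443, 0.551]
contact_force: [0.2, -2.6, 0.9]
opening: -0.0
```

drive_tool --pt "0 0 -0.2 0 0" --pt "0 0 0 0 0" --pt "0 0 0 0 0"

```text
time: 28.95
eef_pos: [0.6456, 0.1738, 0.0441]
tcp_rot: [0.443, 0.551, -0.443, 0.551]
contact_force: [0.4, -3.1, 3.5]
opening: -0.002
```

drive_tool --pt "0 0 -0.1 0 0" --pt "0 0 0 0 0" --pt "0 0 0 0 0"

```text
time: 29.25
eef_pos: [0.6457, 0.1738, 0.0441]
tcp_rot: [0.443, 0.551, -0.443, 0.552]
contact_force: [1.3, -6.0, 1.8]
opening: 0.002
```

```bash
python3 -c "
from h import *
tube()"
```

```text
t 29.25 p [0.6457 0.1738 0.0441] axes xyz
 [[ 0.001 -0.002 -1.   ]
 [ 0.976  0.216  0.   ]
 [ 0.216 -0.976  0.002]] F [ 1.3 -6.   1.8] op 0.001680182280571325 q [ 0.112  0.471  1.703 -0.002  0.967 -0.104]
fwd to mouth 0.021767461017344156 lat from tube axis 0.00030198146060664304
```

drive_tool --pt "0 0 -0.3 0 0" --pt "0 0 0 0 0" --pt "0 0 0 0 0"

```text
time: 29.55
eef_pos: [0.6458, 0.1739, 0.0442]
tcp_rot: [0.441, 0.55, -0.444, 0.553]
contact_force: [2.6, -13.2, 1.9]
opening: 0.002
```

drive_tool --pt "0 0 2 0 0" --pt "0 0 3 0 0" --pt "0 0 1.5 0 0" --pt "-4 0 0 0 0" --pt "-4 0 0 0 0" --pt "-4 0 0 0 0" --pt "0 0 -3 0 0" --pt "0 0 0 0 0" --pt "0 0 0 0 0"

```text
time: 30.45
eef_pos: [0.6512, 0.1447, 0.163]
tcp_rot: [0.442, 0.552, -0.443, 0.551]
contact_force: [0.4, 1.0, 0.1]
opening: 0.004
```

```bash
python3 - <<'E'
from h import *
tube();shot('wrist','w16');shot('top','top16');shot('side','side16')
im=cv2.imread('pics/w16.png');hsv=cv2.cvtColor(im,cv2.COLOR_BGR2HSV)
H,S,V=[hsv[:,:,i].astype(int) for i in range(3)]
L=np.full(S.shape,'.');L[(S<60)&(V>150)]='W';L[(S<70)&(V<=150)]='g';L[(H>15)&(H<35)&(S>90)&(V>90)]='Y';L[V<45]='k'
for v in range(0,180,6):print('%3d'%v,''.join(L[v,220:350:3]))
for n in('top','side'):
  for k in('6','16'):
    h=cv2.cvtColor(cv2.imread(f'pics/{n}{k}.png'),cv2.COLOR_BGR2HSV)
    x0,y0,x1,y1=(235,210,275,260) if n=='top' else (295,210,350,260)
    m=cv2.inRange(h[y0:y1,x0:x1],(4,150,120),(14,255,255));M=cv2.moments(m,True);print(n,k,'hook orange',M['m00'],M['m10']/M['m00']+x0,M['m01']/M['m00']+y0)
d=cv2.absdiff(cv2.imread('pics/top16.png'),cv2.imread('pics/top6.png')).max(2)>50
n,l,s,c=cv2.connectedComponentsWithStats(cv2.morphologyEx(d.astype(np.uint8),cv2.MORPH_OPEN,np.ones((3,3))));print('changed',s[1:][s[1:,4]>25].tolist())
E
```

```text
t 30.45 p [0.6512 0.1447 0.163 ] axes xyz
 [[-0.002  0.001 -1.   ]
 [ 0.976  0.217 -0.002]
 [ 0.217 -0.976 -0.001]] F [0.4 1.  0.1] op 0.0038529445147130283 q [ 6.700e-02  3.290e-01  1.652e+00  1.000e-03  1.162e+00 -1.520e-01]
fwd to mouth 0.0513616000937066 lat from tube axis -0.000716167995418423
  0 ........WWWWWWWWYYYYYYYWWWWWWWW.............
  6 ........WWWWWWWWYYYYYYYWWWWWWWW.............
 12 ........WWWWWWWWYYYYYYYWWWWWWWW.............
 18 ........WWWWWWWWYYYYYYYWWWWWWWW.............
 24 ........WWWWWWWWYYYYYYYWWWWWWWW.............
 30 ........WWWWWWWWYYYYYYYWWWWWWWW.............
 36 ........WWWWWWWWYYYYYYYWWWWWWWW.............
 42 .........WWWWWWWYYYYYYYWWWWWWWW.............
 48 .........WWWWWWWYYYYYYYWWWWWWWW.............
 54 .........WWWWWWWYYYYYYYWWWWWWWW.............
 60 .........WWWWWWWYYYYYYYWWWWWWWW.............
 66 .........WWWWWWWYYYYYYYWWWWWWW..............
 72 .....ggggWWWWWWWYYYYYYYWWWWWWWWggg..........
 78 ......gggWWWWWWWYYYYYYYWWWWWWWgggg..........
 84 ......gggWWWWWWWYYYYYYYWWWWWWWgggg..........
 90 ......gggWWWWWWW.YYYYYYWWWWWWWgggg..........
 96 ......gggWWW
[... 991 characters left out ...]
 40, 27, 607], [281, 163, 24, 12, 118], [307, 163, 10, 3, 30], [310, 167, 12, 28, 292], [339, 166, 12, 28, 287], [222, 179, 9, 37, 189], [321, 194, 22, 19, 309], [367, 216, 6, 8, 33], [240, 219, 17, 31, 286], [311, 221, 8, 6, 38], [228, 228, 12, 16, 112], [307, 228, 14, 5, 58], [229, 250, 5, 12, 54], [183, 252, 6, 8, 43], [372, 255, 6, 8, 43], [239, 272, 13, 9, 67], [246, 283, 10, 11, 69], [234, 352, 10, 31, 134], [168, 357, 10, 7, 53], [140, 358, 25, 7, 109], [172, 373, 24, 34, 524], [397, 372, 16, 9, 110], [370, 376, 13, 5, 51], [332, 384, 81, 16, 599], [154, 386, 13, 8, 81], [139, 389, 11, 5, 41], [245, 397, 6, 14, 58], [155, 404, 15, 7, 88], [138, 406, 14, 7, 82], [206, 410, 12, 10, 87]]
```

```bash
python3 - <<'E'
from h import *
for k in('side8','side16','side6'):
  h=cv2.cvtColor(cv2.imread(f'pics/{k}.png'),cv2.COLOR_BGR2HSV)
  m=cv2.inRange(h[160:205,265:310],(0,0,140),(179,60,255));c=np.argwhere(m)+[160,265];print(k,len(c),c.min(0),c.max(0),c.mean(0))
print('tab pred px at .124/.1 :',[proj('side16',[.6445-d,-.188-.06*d,.023]) for d in(.124,.1,0)])
p=[tri(('side16',323.07,227.05))] if 0 else 0
a=onz('w16',281,166,.055);b=onz('w16',281,155,.077);print('stub',a,b,np.linalg.norm((a-b)[:2]))
E
```

```text
side8 417 [161 265] [201 305] [185.28776978 288.23741007]
side16 408 [160 265] [201 304] [179.8995098 287.8872549]
side6 484 [160 265] [201 304] [183.75206612 288.00619835]
tab pred px at .124/.1 : [(np.float64(295.1645241798397), np.float64(180.1345604109653)), (np.float64(287.3231085748149), np.float64(180.03053737639266)), (np.float64(254.65983974588175), np.float64(179.5972313875516))]
stub [0.64586686 0.18397989 0.055     ] [0.64312388 0.19554635 0.077     ] 0.011887268914254264
```

```bash
python3 -c "
from h import *
sign_off(); st()"
```

```text
the job is handed in; nothing more can be done
the job is handed in; nothing more can be done
```

The job is done and handed in at about 30.5 s on the robot's clock, though `sign_off()` reports no verdict. I drew the tray out about 124 mm with the hook's prong, laid the hook back on its block, and fed both pins end first into the tube. I then pushed the row home with the shut fingers.

**Checks that agreed:**
- **Row home:** the row would not move further at 13 N of push, and the last stub measures 11.9 mm against the 12 mm expected.
- **Hook:** its pixel position in the side view after the row was home is within about 1 px of where it was just after I laid it back.
- **Tray:** the near edge of its tab is unchanged in the side view, so it is still drawn out.

**Checks that were weak or failed:**
- **Hook, top view:** the comparison was no use because the arm hid the hook in the earlier picture.
- **Bystanders:** I did not measure them separately. The top-view difference image was too cluttered with arm and shadow changes to judge by, but no unexpected contact force showed in the readings I took.
- **Pictures:** one of the 12 was aimed the wrong way, and the viewing limit was then reached. The tube alignment and the final checks were made from pixel measurements only.

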